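# Sort stripped wheel hardware into nut tray and bins

### The job

Clear the mixed hardware off the bench: pull the nut tray (the one with the red handle) out from under the green rack to its stop, put each wheel nut into a tray pocket of its own, and with all the nuts in, slide the tray fully home under the rack. Put every bolt into the blue bin and every red bushing into the yellow bin, in whatever order suits, before or after. Some pieces may be missing from the set; leave the sanding block, tape, spray can, screwdriver and grinder where they are.

Things in the scene. Friction and masses are not known exactly. Their poses are not given: they have to be found in the camera images.
- nut1: Chromed hexagonal wheel nut, 22 mm across flats (25.4 mm over corners, which lie on its x axis and every 60 degrees from it; so flats face its +y and -y), 30 mm tall with the top 6 mm narrowed to a round dome of about 9 mm radius; 24 mm of it is hexagonal. It starts standing on the bench, dome up; origin at mid-height (15 mm above its foot), z up the nut's axis. About 60 g. May be absent.
- nut2: Chromed hexagonal wheel nut, 22 mm across flats (25.4 mm over corners, which lie on its x axis and every 60 degrees from it; so flats face its +y and -y), 30 mm tall with the top 6 mm narrowed to a round dome of about 9 mm radius; 24 mm of it is hexagonal. It starts standing on the bench, dome up; origin at mid-height (15 mm above its foot), z up the nut's axis. About 60 g. May be absent.
- nut3: Chromed hexagonal wheel nut, 22 mm across flats (25.4 mm over corners, which lie on its x axis and every 60 degrees from it; so flats face its +y and -y), 30 mm tall with the top 6 mm narrowed to a round dome of about 9 mm radius; 24 mm of it is hexagonal. It starts standing on the bench, dome up; origin at mid-height (15 mm above its foot), z up the nut's axis. About 60 g. May be absent.
- bolt1: Dark steel hex bolt lying on the bench: shank 12 mm in diameter and 52 mm long along its x axis, hexagonal head 18 mm across flats and 8 mm thick at the -x end, 60 mm overall. Origin at the centre of mass on the shank, 17.7 mm from the underside of the head and 34 mm from the tip, about 8 mm above the bench as it lies (tip slightly down). About 60 g. May be absent.
- bolt2: Dark steel hex bolt lying on the bench: shank 12 mm in diameter and 52 mm long along its x axis, hexagonal head 18 mm across flats and 8 mm thick at the -x end, 60 mm overall. Origin at the centre of mass on the shank, 17.7 mm from the underside of the head and 34 mm from the tip, about 8 mm above the bench as it lies (tip slightly down). About 60 g. May be absent.
- bolt3: Dark steel hex bolt lying on the bench: shank 12 mm in diameter and 52 mm long along its x axis, hexagonal head 18 mm across flats and 8 mm thick at the -x end, 60 mm overall. Origin at the centre of mass on the shank, 17.7 mm from the underside of the head and 34 mm from the tip, about 8 mm above the bench as it lies (tip slightly down). About 60 g. May be absent.
- bush1: Red rubber suspension bushing, a stout round piece 34 mm in diameter and 32 mm tall with a 42 mm flange 6 mm thick at its foot and a steel sleeve showing in its top; standing at the start; origin at mid-height (16 mm above its foot), z up its axis. About 50 g. May be absent.
- bush2: Red rubber suspension bushing, a stout round piece 34 mm in diameter and 32 mm tall with a 42 mm flange 6 mm thick at its foot and a steel sleeve showing in its top; standing at the start; origin at mid-height (16 mm above its foot), z up its axis. About 50 g. May be absent.
- bush3: Red rubber suspension bushing, a stout round piece 34 mm in diameter and 32 mm tall with a 42 mm flange 6 mm thick at its foot and a steel sleeve showing in its top; standing at the start; origin at mid-height (16 mm above its foot), z up its axis. About 50 g. May be absent.
- rack: Low green steel rack fixed to the bench, 226 mm wide, its roof (65 to 75 mm above the bench) overhanging the tray from 27 mm before the origin to 83 mm behind it (x); small tins stand at the back of the roof, up to 105 mm above the bench. Origin on the bench, under the middle of the tray when home. Its -x axis is the way the tray slides out.
- tray (a joint): How far the steel tray is slid out from under the rack's roof: 0 is fully home, 0.10 m is out at its stop. It starts anywhere from 0 to 0.025. It slides with light friction (about 2 N) and stays where left. The tray is 54 x 192 mm, with four pockets in a row, walls 25 mm high whose rims are 36 mm above the bench.
- handle (a point): Centre of the top of the tray's red handle, an upright square post 18 x 18 mm, its top 75 mm above the bench, 62 mm before the middle of the tray (35 mm before its front wall); moves with the tray; axes as the rack's. A flat foot strip 24 mm wide and up to 16 mm above the bench joins it to the tray.
- pocket1 (a point): Centre of the floor of pocket 1 of the tray (they run in a row towards the rack's +y, 46 mm apart); floor 11 mm above the bench, pocket 38 x 38 mm and 25 mm deep, walls between pockets 8 mm thick. Moves with the tray; axes as the rack's.
- pocket2 (a point): Centre of the floor of pocket 2 of the tray (they run in a row towards the rack's +y, 46 mm apart); floor 11 mm above the bench, pocket 38 x 38 mm and 25 mm deep, walls between pockets 8 mm thick. Moves with the tray; axes as the rack's.
- pocket3 (a point): Centre of the floor of pocket 3 of the tray (they run in a row towards the rack's +y, 46 mm apart); floor 11 mm above the bench, pocket 38 x 38 mm and 25 mm deep, walls between pockets 8 mm thick. Moves with the tray; axes as the rack's.
- pocket4 (a point): Centre of the floor of pocket 4 of the tray (they run in a row towards the rack's +y, 46 mm apart); floor 11 mm above the bench, pocket 38 x 38 mm and 25 mm deep, walls between pockets 8 mm thick. Moves with the tray; axes as the rack's.
- bin_blue: Open blue plastic bin for the bolts, fixed to the bench, 130 x 120 mm (x, y) and 55 mm tall, walls and floor 4 mm; origin at the centre of its underside.
- bin_yellow: Open yellow plastic bin for the bushings, fixed to the bench, 130 x 120 mm (x, y) and 55 mm tall, walls and floor 4 mm; origin at the centre of its underside.
- block: Bystander: green sanding block with black sole, 62 x 36 x 24 mm, among the hardware; origin at its underside, long side along x.
- tape: Bystander: yellow roll of masking tape lying flat, 100 mm across, 24 mm tall; origin at its underside.
- spray: Bystander: red and metal spray can, 66 mm across, 190 mm tall; origin at its underside.
- driver: Bystander: screwdriver lying at the robot's right, about 0.2 m long; origin under its middle.
- grinder: Bystander: air grinder with a black disc lying at the right, about 0.25 m long; origin on the bench under its grip.

How it is judged (in metres and radians):
On the way, in this order (a step that is already met when the one before it is completed fails the run):
1. the tray is pulled out to its stop (within 12 mm) (value of joint tray above 0.088 m), for 0.2 s.
2. every wheel nut present lies down in a pocket of its own, with the tray out (((x of nut1 in the frame of pocket1 between -0.019 and 0.019 m and y of nut1 in the frame of pocket1 between -0.019 and 0.019 m and z of nut1 in the frame of pocket1 between 0 and 0.022 m) or (x of nut1 in the frame of pocket2 between -0.019 and 0.019 m and y of nut1 in the frame of pocket2 between -0.019 and 0.019 m and z of nut1 in the frame of pocket2 between 0 and 0.022 m) or (x of nut1 in the frame of pocket3 between -0.019 and 0.019 m and y of nut1 in the frame of pocket3 between -0.019 and 0.019 m and z of nut1 in the frame of pocket3 between 0 and 0.022 m) or (x of nut1 in the frame of pocket4 between -0.019 and 0.019 m and y of nut1 in the frame of pocket4 between -0.019 and 0.019 m and z of nut1 in the frame of pocket4 between 0 and 0.022 m)) and ((x of nut2 in the frame of pocket1 between -0.019 and 0.019 m and y of nut2 in the frame of pocket1 between -0.019 and 0.019 m and z of nut2 in the frame of pocket1 between 0 and 0.022 m) or (x of nut2 in the frame of pocket2 between -0.019 and 0.019 m and y of nut2 in the frame of pocket2 between -0.019 and 0.019 m and z of nut2 in the frame of pocket2 between 0 and 0.022 m) or (x of nut2 in the frame of pocket3 between -0.019 and 0.019 m and y of nut2 in the frame of pocket3 between -0.019 and 0.019 m and z of nut2 in the frame of pocket3 between 0 and 0.022 m) or (x of nut2 in the frame of pocket4 between -0.019 and 0.019 m and y of nut2 in the frame of pocket4 between -0.019 and 0.019 m and z of nut2 in the frame of pocket4 between 0 and 0.022 m)) and ((x of nut3 in the frame of pocket1 between -0.019 and 0.019 m and y of nut3 in the frame of pocket1 between -0.019 and 0.019 m and z of nut3 in the frame of pocket1 between 0 and 0.022 m) or (x of nut3 in the frame of pocket2 between -0.019 and 0.019 m and y of nut3 in the frame of pocket2 between -0.019 and 0.019 m and z of nut3 in the frame of pocket2 between 0 and 0.022 m) or (x of nut3 in the frame of pocket3 between -0.019 and 0.019 m and y of nut3 in the frame of pocket3 between -0.019 and 0.019 m and z of nut3 in the frame of pocket3 between 0 and 0.022 m) or (x of nut3 in the frame of pocket4 between -0.019 and 0.019 m and y of nut3 in the frame of pocket4 between -0.019 and 0.019 m and z of nut3 in the frame of pocket4 between 0 and 0.022 m)) and horizontal distance between nut1 and nut2 above 0.026 m and horizontal distance between each of nut1, nut2 and nut3 above 0.026 m and value of joint tray above 0.06 m and contact force between the fingers and nut1 below 0.1 N and contact force between the fingers and nut2 below 0.1 N and contact force between the fingers and nut3 below 0.1 N), for 0.2 s.
3. the tray is slid home with the nuts in it (((x of nut1 in the frame of pocket1 between -0.019 and 0.019 m and y of nut1 in the frame of pocket1 between -0.019 and 0.019 m and z of nut1 in the frame of pocket1 between 0 and 0.022 m) or (x of nut1 in the frame of pocket2 between -0.019 and 0.019 m and y of nut1 in the frame of pocket2 between -0.019 and 0.019 m and z of nut1 in the frame of pocket2 between 0 and 0.022 m) or (x of nut1 in the frame of pocket3 between -0.019 and 0.019 m and y of nut1 in the frame of pocket3 between -0.019 and 0.019 m and z of nut1 in the frame of pocket3 between 0 and 0.022 m) or (x of nut1 in the frame of pocket4 between -0.019 and 0.019 m and y of nut1 in the frame of pocket4 between -0.019 and 0.019 m and z of nut1 in the frame of pocket4 between 0 and 0.022 m)) and ((x of nut2 in the frame of pocket1 between -0.019 and 0.019 m and y of nut2 in the frame of pocket1 between -0.019 and 0.019 m and z of nut2 in the frame of pocket1 between 0 and 0.022 m) or (x of nut2 in the frame of pocket2 between -0.019 and 0.019 m and y of nut2 in the frame of pocket2 between -0.019 and 0.019 m and z of nut2 in the frame of pocket2 between 0 and 0.022 m) or (x of nut2 in the frame of pocket3 between -0.019 and 0.019 m and y of nut2 in the frame of pocket3 between -0.019 and 0.019 m and z of nut2 in the frame of pocket3 between 0 and 0.022 m) or (x of nut2 in the frame of pocket4 between -0.019 and 0.019 m and y of nut2 in the frame of pocket4 between -0.019 and 0.019 m and z of nut2 in the frame of pocket4 between 0 and 0.022 m)) and ((x of nut3 in the frame of pocket1 between -0.019 and 0.019 m and y of nut3 in the frame of pocket1 between -0.019 and 0.019 m and z of nut3 in the frame of pocket1 between 0 and 0.022 m) or (x of nut3 in the frame of pocket2 between -0.019 and 0.019 m and y of nut3 in the frame of pocket2 between -0.019 and 0.019 m and z of nut3 in the frame of pocket2 between 0 and 0.022 m) or (x of nut3 in the frame of pocket3 between -0.019 and 0.019 m and y of nut3 in the frame of pocket3 between -0.019 and 0.019 m and z of nut3 in the frame of pocket3 between 0 and 0.022 m) or (x of nut3 in the frame of pocket4 between -0.019 and 0.019 m and y of nut3 in the frame of pocket4 between -0.019 and 0.019 m and z of nut3 in the frame of pocket4 between 0 and 0.022 m)) and horizontal distance between nut1 and nut2 above 0.026 m and horizontal distance between each of nut1, nut2 and nut3 above 0.026 m and value of joint tray below 0.008 m), for 0.2 s.
At the end, for the whole second after the job is handed in: The tray is home (within 8 mm) with every wheel nut present down in a pocket, no two in one pocket; every bolt present is inside the blue bin and every bushing present inside the yellow bin (their centres within the walls and below the rim); all at rest and let go (all of step 3 and x of bolt1 in the frame of bin_blue between -0.061 and 0.061 m and y of bolt1 in the frame of bin_blue between -0.056 and 0.056 m and z of bolt1 in the frame of bin_blue between 0 and 0.055 m and x of bolt2 in the frame of bin_blue between -0.061 and 0.061 m and y of bolt2 in the frame of bin_blue between -0.056 and 0.056 m and z of bolt2 in the frame of bin_blue between 0 and 0.055 m and x of bolt3 in the frame of bin_blue between -0.061 and 0.061 m and y of bolt3 in the frame of bin_blue between -0.056 and 0.056 m and z of bolt3 in the frame of bin_blue between 0 and 0.055 m and x of bush1 in the frame of bin_yellow between -0.061 and 0.061 m and y of bush1 in the frame of bin_yellow between -0.056 and 0.056 m and z of bush1 in the frame of bin_yellow between 0 and 0.055 m and x of bush2 in the frame of bin_yellow between -0.061 and 0.061 m and y of bush2 in the frame of bin_yellow between -0.056 and 0.056 m and z of bush2 in the frame of bin_yellow between 0 and 0.055 m and x of bush3 in the frame of bin_yellow between -0.061 and 0.061 m and y of bush3 in the frame of bin_yellow between -0.056 and 0.056 m and z of bush3 in the frame of bin_yellow between 0 and 0.055 m and linear speed of each of nut1, nut2, nut3, bolt1, bolt2, bolt3, bush1, bush2, bush3 below 0.03 m/s); the robot touches nothing.
It fails at once if the sanding block is shifted by more than 40 mm (distance of block from where it was at the start of the episode above 0.04 m).
It fails at once if the tape is shifted by more than 40 mm (distance of tape from where it was at the start of the episode above 0.04 m).
It fails at once if the spray can is shifted by more than 40 mm (distance of spray from where it was at the start of the episode above 0.04 m).
It fails at once if the screwdriver is shifted by more than 40 mm (distance of driver from where it was at the start of the episode above 0.04 m).
It fails at once if the grinder is shifted by more than 40 mm (distance of grinder from where it was at the start of the episode above 0.04 m).
Of nut1, nut2, nut3 only 2 to 3 are there at a start; the rules pass over those that are not, and their reading is None.
Of bolt1, bolt2, bolt3 only 2 to 3 are there at a start; the rules pass over those that are not, and their reading is None.
Of bush1, bush2, bush3 only 2 to 2 are there at a start; the rules pass over those that are not, and their reading is None.
At some moment in a run one of nut1, nut2, nut3, bolt1, bolt2, bolt3, bush1, bush2, bush3 may be knocked a few centimetres aside while the robot is not near it.
Once in a run the grip may slacken for a moment while it holds something.
It also fails if it takes over 210 s, if anything falls off the work surface, if the arm or the gripper's body presses on something with over 40 N, if the wrist force passes 120 N, or if a joint passes its speed limit or range.

### The arm

A 6-joint arm with a two-finger parallel gripper is mounted at the origin on the work surface. World frame = base frame: x ahead of the robot, y to its left, z up, the work surface at z = 0. Lengths are in m, angles in degrees, forces in N, time in s.
With the tool pointing down it reaches from about 0.4 to 0.925 m from the base axis. Payload 3.4 kg.
Tool frame: the origin (TCP) lies at the very end of the fingers, on their centre line; the grasp point (between the pads) lies 19 mm behind it (tcp_to_grasp is the z of the grasp point in the tool frame, in m); z points along the fingers, y is the line along which they close (so a half turn about z gives the same grasp; the last joint's range is limited). The gripper opens to 85 mm and grips with 20 to 120 N. Pads are 22 mm wide; open, the fingers measure 114 mm over their backs; the gripper's body (76 mm by 85 mm) begins 54 mm behind the grasp point. The pads swing forward as they close: fully open they stand 13 mm farther back than shut.
Start: joints at [-68.841, 17.578, 86.31, -0, 76.112, -4.211], TCP at [0.246, -0.52, 0.231] pointing down, gripper open.
Joint ranges: [-179.03, 179.03], [-60, 130.46], [8.19, 133.38], [-81.62, 261.62], [5.75, 156.47], [-153.77, 153.77]. Speed limits (degrees/s): [147.25, 147.25, 180, 180, 180, 180].

### API

Orientations are given as a 3x3 rotation matrix whose columns are the frame's x, y, z axes.
In Python, from plant import * gives the robot as it stands. The module is installed in compiled form; this text tells all that it offers.
- The arm moves only by the shell command python3 -m inch 'ROWS' [FORCE]. ROWS is JSON, a list that holds one entry, the list of rows, each a list of 7 numbers: the shift along the tool's x, y, z in m, then the turn, a rotation vector about the tool's x, y, z in rad, then the finger opening in m, from 0 to 0.0854. A call has exactly 5 rows; each row is the pose to reach, as a shift and turn from the pose commanded when the call began, along the tool's axes at that moment; what a row does not reach only later rows make up. A row lasts 1/10 s, in which the tool goes at most 50 mm and 8.59 degrees, less where a joint would pass 70% of its speed; a pose out of reach is approached as far as the arm can. A call with a gripper value outside its range is refused whole. The fingers move at their own pace and stop on an object; FORCE is the grip in N (left out, the last holds). Time passes only in rows, so rows that repeat a pose let the fingers close, or fill a call up. It gives the time, the measured TCP pose, the force, the opening and the grip force at its end, in the units of the state.
- observe(): the state, without advancing time (a new reading comes with each control period).
- read_camera(name): name is "side" or "top" or "wrist"; returns a dict with "pixels" (384x512x3 uint8, red, green, blue), "camera_matrix" (3x3 intrinsics, pixels), "k1" (the pictures are not rectified: a ray, as slopes to the right and down, at radius r is drawn at 1 + k1 r^2 times it, then the intrinsics apply), "R" (3x3) and "t" (3): a world point X has camera coordinates R X + t; the wrist camera has in their place "hand_eye" (4x4, takes a point from camera to tool coordinates, whose origin is the TCP and whose axes are the flange's). Camera axes: x right, y down, z forward; pixel columns grow to the right and rows downward; lengths in m; the calibration is good to about 2 mm. A picture is of the moment at which its call begins: read the wrist's pose just before it. There is no depth.
- hand_in(): hands the job in; it is judged then, once.
The state is a dict: "time": time; "qpos": joint angles; "joint_vel": joint speeds; "joint_efforts": joint torques, N m; "tool_pos": TCP position; "tcp_rot": TCP orientation; "wrist_force": force on the tool from outside, world axes, zero at the start; "wrist_torque": the same for the moment, N m; "gripper_width": finger opening in m; "finger_force": force on a finger pad.
Only numpy, scipy, OpenCV 4.12 (cv2) and the standard library are available. Lean on these libraries where they do the work, as an engineer would, in place of code of your own. Each camera call takes 0.05 s, during which the arm holds its last target. There are 200 camera calls.

## Working session

There is one attempt and no reset: what is moved stays moved. The work goes in short steps, Python scripts to look and compute and a shell command to move; the robot and the scene stay as the last step left them, time stands still between calls to the robot, and variables do not carry over. Pictures are saved under pics/ and viewed, at most 14 in all, crops included, and the job is handed in when it is done.

```bash
mkdir -p pics; cat > h.py <<'E'
from plant import *
import numpy as np, cv2
def snap(n,f):
    s=observe(); c=read_camera(n); cv2.imwrite('pics/%s.png'%f,c['pixels'][:,:,::-1])
    K=np.array(c['camera_matrix']);k1=c['k1']
    if n=='wrist':
        H=np.array(c['hand_eye']);R=np.array(s['tcp_rot']);p=np.array(s['tool_pos'])
        Rc=R@H[:3,:3]; o=R@H[:3,3]+p
    else:
        Rc=np.array(c['R']).T; o=-Rc@np.array(c['t'])
    np.savez('pics/%s.npz'%f,K=K,k1=k1,Rc=Rc,o=o); return c['pixels']
def ray(f,u,v):
    d=np.load('pics/%s.npz'%f); K=d['K'];k1=float(d['k1'])
    y=np.array([(u-K[0,2])/K[0,0],(v-K[1,2])/K[1,1]]);x=y.copy()
    for _ in range(30): x=y/(1+k1*(x@x))
    return d['o'],d['Rc']@np.array([x[0],x[1],1])
def atz(f,u,v,z):
    o,r=ray(f,u,v); return np.round(o+r*(z-o[2])/r[2],4)
def tri(*obs):
    A=np.zeros((3,3));b=np.zeros(3)
    for f,u,v in obs:
        o,r=ray(f,u,v);r=r/np.linalg.norm(r);P=np.eye(3)-np.outer(r,r);A+=P;b+=P@o
    return np.round(np.linalg.solve(A,b),4)
def proj(f,X):
    d=np.load('pics/%s.npz'%f);c=d['Rc'].T@(np.array(X)-d['o']);x=c[:2]/c[2];x=x*(1+float(d['k1'])*(x@x))
    return np.round(d['K'][:2,:2]@x+d['K'][:2,2],1)
E
python3 - <<'E'
from h import *
s=observe();print({k:np.round(v,3).tolist() for k,v in s.items()})
for n in('top','side'):
    a=snap(n,n+'0');print(n,np.load('pics/%s0.npz'%n)['o'])
    cv2.imwrite('pics/%s0b.png'%n,cv2.resize(a[:,:,::-1],(800,600),interpolation=cv2.INTER_CUBIC))
E
```

```text
{'time': 0.0, 'qpos': [-68.84, 17.622, 86.384, -0.002, 76.112, -4.212], 'joint_vel': [0.077, -0.034, -0.004, -0.072, 0.02, 0.115], 'joint_efforts': [-0.001, -45.755, -25.192, -0.0, 0.013, 0.0], 'tool_pos': [0.246, -0.519, 0.23], 'tcp_rot': [[0.904, 0.428, -0.001], [0.428, -0.904, 0.002], [0.0, -0.002, -1.0]], 'wrist_force': [0.413, 0.027, 0.733], 'wrist_torque': [0.015, -0.009, 0.033], 'finger_force': 0.0, 'gripper_width': 0.085}
top [0.20866823 0.01075134 1.9572115 ]
side [0.2559967  0.80159535 0.86909114]
```

View pics/top0b.png

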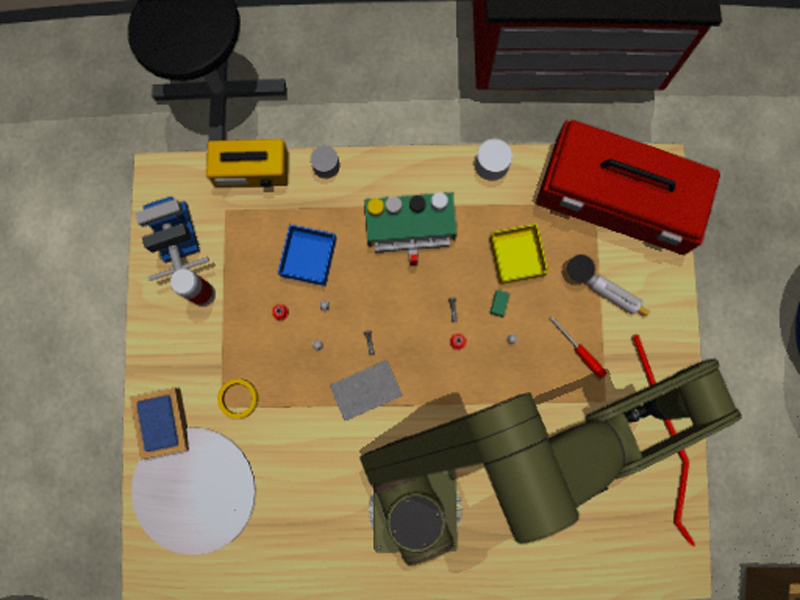

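View pics/side0b.png

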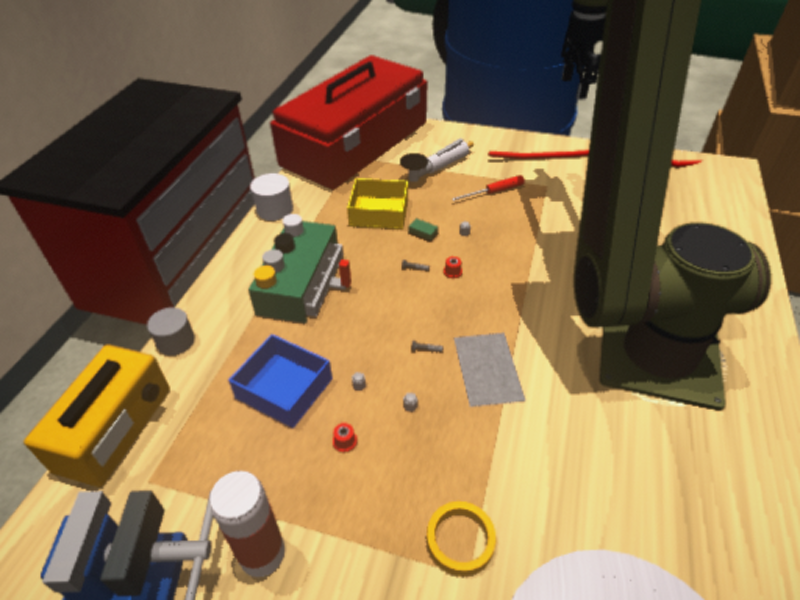

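Top picture (800x600): nuts at (324,306), (317,345) and (512,339). Bolts at (453,310) and (369,343). Bushings at (280,312) and (458,341). Handle at (413,257). Blue bin at (307,254), yellow bin at (518,254). The side picture shows the same seven pieces. I'll enlarge both.

```bash
python3 - <<'E'
from h import *
for n,x,y,w,h in(('top',160,115,200,120),('side',140,110,200,190)):
    a=cv2.imread('pics/%s0.png'%n)[y:y+h,x:x+w]; k=800/w if w/h>1.34 else 600/h
    cv2.imwrite('pics/%s0c.png'%n,cv2.resize(a,None,fx=k,fy=k,interpolation=cv2.INTER_CUBIC));print(n,k)
E
```

```text
top 4.0
side 3.1578947368421053
```

View pics/top0c.png

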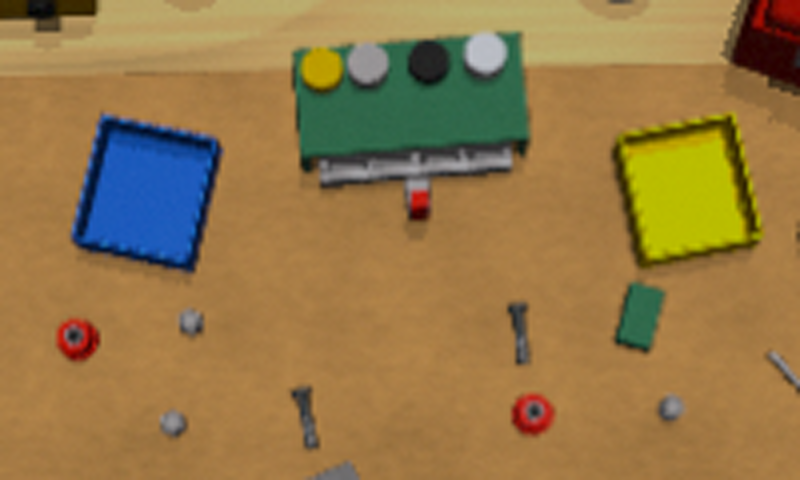

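View pics/side0c.png

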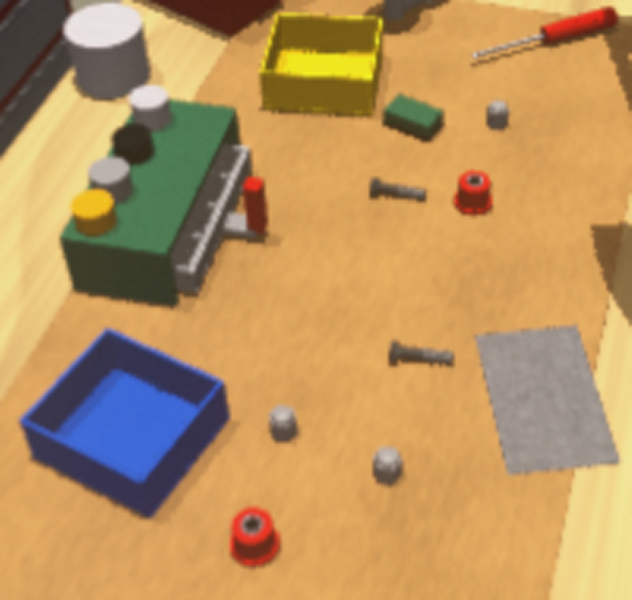

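Enlarged. In the top crop the nuts are at (190,322), (173,423) and (671,408), and the sleeves at (74,337) and (535,411). In the side crop the same nuts are at (283,423), (387,465) and (497,115), and the sleeves at (252,523) and (476,180).

```bash
python3 - <<'E'
from h import *
T=lambda x,y:('top0',160+(x+.5)/4-.5,115+(y+.5)/4-.5)
k=3.15789
S=lambda x,y:('side0',140+(x+.5)/k-.5,110+(y+.5)/k-.5)
P=dict(nA=((190,322),(283,421)),nB=((173,423),(387,463)),nC=((671,408),(497,114)),bA=((74,337),(252,523)),bB=((535,411),(476,180)),
hTop=((419,193),(256,183)),
tA_head=((301,393),(396,354)),tA_tip=((312,444),(452,357)),tB_head=((518,306),(376,189)),tB_tip=((522,360),(426,194)),
binB1=((102,117),(111,332)),binB2=((219,142),(226,386)),binB3=((193,268),(150,515)),binB4=((77,242),(24,424)),
binY1=((735,115),(280,15)),
binY2=((760,238),(383,17)),binY3=((643,265),(378,112)),binY4=((616,140),(263,108)),
rackTL=((295,50),(67,240)),rackTR=((521,35),(170,100)),rackFR=((527,140),(237,110)),rackFL=((303,158),(178,250)))
for n,(a,b) in P.items(): print(n,tri(T(*a),S(*b)),atz(*T(*a),0.02))
E
```

```text
nA [0.5161 0.2258 0.0161] [0.516  0.2255 0.02  ]
nB [0.4153 0.2429 0.0155] [0.4153 0.2424 0.02  ]
nC [ 0.4226 -0.2507  0.0122] [ 0.4219 -0.2497  0.02  ]
bA [0.5011 0.3395 0.033 ] [0.5029 0.3417 0.02  ]
bB [ 0.4188 -0.1145  0.0308] [ 0.4214 -0.1151  0.02  ]
hTop [ 0.626  -0.0054  0.0733] [ 0.6431 -0.0047  0.02  ]
tA_head [0.4432 0.1161 0.0051] [0.4431 0.1155 0.02  ]
tA_tip [0.3918 0.1057 0.0055] [0.3924 0.1051 0.02  ]
tB_head [ 0.5266 -0.1023  0.0029] [ 0.5265 -0.1009  0.02  ]
tB_tip [ 0.4714 -0.1046  0.007 ] [ 0.4723 -0.1035  0.02  ]
binB1 [0.66   0.2835 0.1654] [0.7283 0.3156 0.02  ]
binB2 [ 0.6462  0.1884 -0.0019] [0.6996 0.1963 0.02  ]
binB3 [ 0.6296  0.2502 -0.1538] [0.5706 0.2225 0.02  ]
binB4 [0.6236 0.3439 0.1268] [0.5994 0.3396 0.02  ]
binY1 [ 0.7092 -0.3216  0.0496] [ 0.7189 -0.3263  0.02  ]
binY2 [ 0.5833 -0.339   0.0573] [ 0.5915 -0.3457  0.02  ]
binY3 [ 0.5635 -0.2297  0.0031] [ 0.5659 -0.2269  0.02  ]
binY4 [ 0.6963 -0.2076 -0.0023] [ 0.6945 -0.2044  0.02  ]
rackTL [0.7758 0.1146 0.0677] [0.7945 0.1188 0.02  ]
rackTR [ 0.7761 -0.1124  0.0684] [ 0.8061 -0.1115  0.02  ]
rackFR [ 0.6821 -0.1114  0.0716] [ 0.6959 -0.1145  0.02  ]
rackFL [0.6625 0.1072 0.0776] [0.6813 0.1115 0.02  ]
```

```bash
cat >> h.py <<'E'
def go(x,y,z,psi):
    s=observe();R=np.array(s['tcp_rot']);p=np.array(s['tool_pos']);a=np.radians(psi)
    G=np.array([[np.cos(a),np.sin(a),0],[np.sin(a),-np.cos(a),0],[0,0,-1]])
    print('shift',np.round(R.T@(np.array([x,y,z])-p),4),'rv',np.round(cv2.Rodrigues(R.T@G)[0].ravel(),3),'w',round(s['gripper_width'],4),'t',round(s['time'],1))
E
python3 -c "
from h import *
go(.58,-.005,.25,3)"
```

```text
shift [ 0.5219 -0.3214 -0.0189] rv [-0.002  0.     0.39 ] w 0.0855 t 0.1
```

```bash
python3 -m inch '[[[0.03,-0.02,-0.01,0,0,0,0.085],[0.07,-0.04,-0.02,0,0,0,0.085],[0.11,-0.065,-0.02,0,0,0,0.085],[0.155,-0.09,-0.02,0,0,0,0.085],[0.2,-0.12,-0.02,0,0,0,0.085]]]' 
python3 -m inch '[[[0.04,-0.025,0,0,0,0,0.085],[0.08,-0.05,0,0,0,0,0.085],[0.12,-0.075,0,0,0,0,0.085],[0.16,-0.1,0,0,0,0,0.085],[0.2,-0.12,0,0,0,0,0.085]]]'
python3 -m inch '[[[0.04,-0.025,0,0,0,0.08,0.085],[0.08,-0.05,0,0,0,0.16,0.085],[0.11,-0.075,0,0,0,0.24,0.085],[0.122,-0.081,0,0,0,0.32,0.085],[0.122,-0.081,0,0,0,0.39,0.085]]]'
python3 - <<'E'
from h import *
go(.58,-.005,.25,3)
a=snap('wrist','w1');cv2.imwrite('pics/w1b.png',cv2.resize(a[:,:,::-1],(800,600)))
print(proj('w1',[.626,-.005,.074])*1.5625)
E
```

```text
time: 0.6
tool_pos: [0.3736, -0.3287, 0.2511]
tcp_rot: [[0.904, 0.428, 0.0], [0.428, -0.904, 0.0], [0.0, -0.0, -1.0]]
wrist_force: [0.5, -0.3, -0.1]
gripper_width: 0.085
finger_force: 0.0
time: 1.1
tool_pos: [0.5022, -0.1338, 0.251]
tcp_rot: [[0.903, 0.429, -0.001], [0.429, -0.903, 0.0], [-0.001, -0.001, -1.0]]
wrist_force: [-0.1, -1.3, 0.1]
gripper_width: 0.0849
finger_force: 0.0
time: 1.6
tool_pos: [0.5786, -0.008, 0.2505]
tcp_rot: [[0.999, 0.053, -0.001], [0.053, -0.999, 0.001], [-0.001, -0.001, -1.0]]
wrist_force: [0.1, -0.4, -1.6]
gripper_width: 0.0847
finger_force: 0.0
shift [ 0.0016 -0.003   0.0005] rv [-0.001  0.001  0.001] w 0.0847 t 1.6
[397.8125 192.8125]
```

View pics/w1b.png

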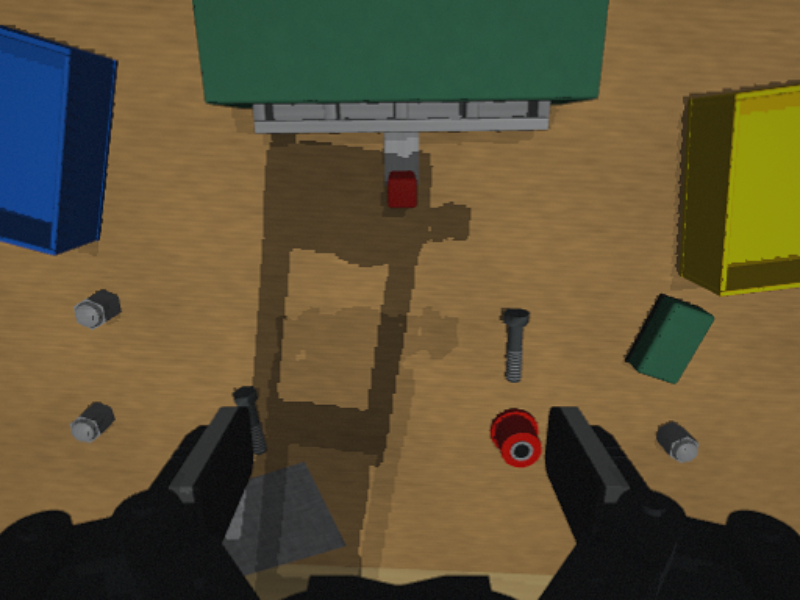

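The wrist view shows the handle top at (402,190), nut domes at (91,314), (86,429) and (684,449), a bushing sleeve at (521,452), bolt B from (516,318) to (514,378), and bolt A from (245,395) to (260,452).

```bash
cat >> h.py <<'E'
def W(f,x,y,z): return atz(f,(x+.5)/1.5625-.5,(y+.5)/1.5625-.5,z)
E
python3 - <<'E'
from h import *
w=lambda x,y,z: W('w1',x,y,z)
print('h',w(402,190,.075))
for p in((91,314),(86,429),(684,449)):print('n',w(*p,.03))
print('b',w(521,452,.032))
for p in((516,318),(514,378),(245,395),(260,452)):print('t',w(*p,.008))
print('roof',w(205,103,.065),w(600,98,.065),'tray',w(255,128,.036),w(548,126,.036))
go(.626,-.005,.05,3.5)
E
```

```text
h [ 0.6281 -0.0073  0.075 ]
n [0.5208 0.2177 0.03  ]
n [0.4218 0.2351 0.03  ]
n [ 0.4288 -0.248   0.03  ]
b [ 0.42   -0.1157  0.032 ]
t [ 0.5266 -0.1034  0.008 ]
t [ 0.4742 -0.1083  0.008 ]
t [0.4467 0.1133 0.008 ]
t [0.3918 0.1027 0.008 ]
roof [0.671  0.1111 0.065 ] [ 0.6859 -0.1204  0.065 ] tray [0.6583 0.0899 0.036 ] [ 0.6696 -0.1001  0.036 ]
shift [ 0.0485 -0.0016  0.2004] rv [-0.     0.001 -0.011] w 0.0849 t 1.6
```

```bash
python3 -m inch '[[[0.025,0,0.02,0,0,-0.01,0.06],[0.049,0,0.06,0,0,-0.01,0.06],[0.049,0,0.11,0,0,-0.01,0.06],[0.049,0,0.16,0,0,-0.01,0.06],[0.049,0,0.205,0,0,-0.01,0.06]]]' 40
python3 -m inch '[[[0,0,0,0,0,0,0.04],[0,0,0,0,0,0,0],[0,0,0,0,0,0,0],[0,0,0,0,0,0,0],[0,0,0,0,0,0,0]]]' 40
python3 -m inch '[[[-0.01,0,0,0,0,0,0],[-0.02,0,0,0,0,0,0],[-0.035,0,0,0,0,0,0],[-0.05,0,0,0,0,0,0],[-0.06,0,0,0,0,0,0]]]'
```

```text
time: 2.15
tool_pos: [0.6256, -0.0083, 0.0439]
tcp_rot: [[0.998, 0.064, -0.001], [0.064, -0.998, 0.0], [-0.001, -0.0, -1.0]]
wrist_force: [0.5, 0.6, 0.4]
gripper_width: 0.0602
finger_force: 0.0
time: 2.65
tool_pos: [0.6283, -0.0072, 0.0487]
tcp_rot: [[0.998, 0.063, 0.005], [0.063, -0.998, 0.001], [0.005, -0.001, -1.0]]
wrist_force: [0.9, 5.4, -0.3]
gripper_width: 0.017
finger_force: 41.5
time: 3.15
tool_pos: [0.5678, -0.0111, 0.0487]
tcp_rot: [[0.998, 0.063, 0.005], [0.063, -0.998, 0.001], [0.005, -0.0, -1.0]]
wrist_force: [1.2, 6.1, 0.6]
gripper_width: 0.0173
finger_force: 41.8
```

```bash
python3 -m inch '[[[-0.008,0,0,0,0,0,0],[-0.014,0,0,0,0,0,0],[-0.02,0,0,0,0,0,0],[-0.023,0,0,0,0,0,0],[-0.025,0,0,0,0,0,0]]]'
python3 -m inch '[[[-0.002,0,0,0,0,0,0],[-0.004,0,0,0,0,0,0],[-0.006,0,0,0,0,0,0],[-0.006,0,0,0,0,0,0],[-0.006,0,0,0,0,0,0]]]'
```

```text
time: 3.65
tool_pos: [0.545, -0.0127, 0.0487]
tcp_rot: [[0.998, 0.062, 0.008], [0.062, -0.998, 0.001], [0.008, -0.0, -1.0]]
wrist_force: [7.3, 7.0, -4.9]
gripper_width: 0.0172
finger_force: 41.2
time: 4.15
tool_pos: [0.545, -0.0127, 0.0488]
tcp_rot: [[0.998, 0.062, 0.018], [0.062, -0.998, 0.001], [0.018, -0.0, -1.0]]
wrist_force: [14.7, 8.6, -12.0]
gripper_width: 0.0171
finger_force: 40.1
```

```bash
python3 -m inch '[[[0.004,0,0,0,0,0,0.0],[0.006,0,0,0,0,0,0.05],[0.006,0,0,0,0,0,0.05],[0.006,0,0,0,0,0,0.05],[0.006,0,-0.02,0,0,0,0.05]]]'
python3 -m inch '[[[0,0,-0.03,0,0,0,0.085],[0,0,-0.07,0,0,0,0.085],[0,0,-0.12,0,0,0,0.085],[0,0,-0.16,0,0,0,0.085],[0,0,-0.18,0,0,0,0.085]]]'
python3 - <<'E'
from h import *
go(.6,-.01,.25,3.5)
a=snap('wrist','w2');cv2.imwrite('pics/w2b.png',cv2.resize(a[:,:,::-1],(800,600)))
E
```

```text
time: 4.65
tool_pos: [0.5392, -0.0136, 0.0649]
tcp_rot: [[0.998, 0.063, -0.005], [0.063, -0.998, 0.0], [-0.005, -0.0, -1.0]]
wrist_force: [-0.4, 0.4, 1.1]
gripper_width: 0.0499
finger_force: 0.0
time: 5.15
tool_pos: [0.543, -0.014, 0.2509]
tcp_rot: [[0.998, 0.062, 0.007], [0.062, -0.998, -0.001], [0.007, 0.002, -1.0]]
wrist_force: [-0.2, -0.7, -0.2]
gripper_width: 0.0848
finger_force: 0.0
shift [ 0.0572 -0.0005  0.0013] rv [ 0.002 -0.007  0.001] w 0.0848 t 5.2
```

View pics/w2b.png

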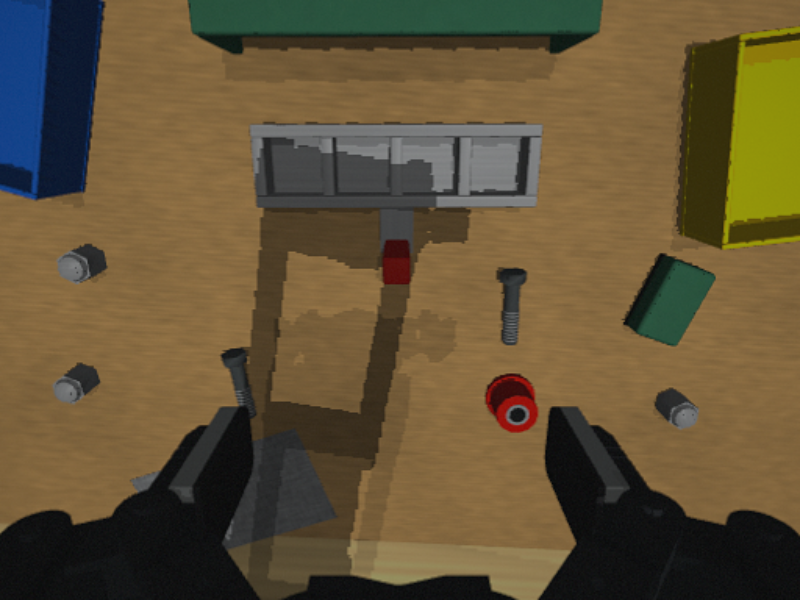

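The tray is out. Its rim corners are at (251,126), (542,125), (537,206) and (257,207). Nut domes are at (70,269), (66,389) and (684,414).

```bash
python3 - <<'E'
from h import *
w=lambda x,y,z: W('w2',x,y,z)
C=np.array([w(*p,.036) for p in((251,126),(542,125),(537,206),(257,207))]);print(C,C.mean(0))
for i,p in enumerate(((70,269),(66,389),(684,414),(517,414))):print('n',w(*p,.031))
for p in((513,278),(511,342),(235,358),(247,411)):print('t',w(*p,.008))
# two-view heights with the top camera
f=lambda x,y:(x+.5)/1.5625-.5
T=lambda x,y:('top0',160+(x+.5)/4-.5,115+(y+.5)/4-.5)
for a,b in(((70,269),(190,321)),((66,389),(173,422)),((684,414),(671,407)),((517,414),(535,411))):print('tri',tri(('w2',f(a[0]),f(a[1])),T(*b)))
x=np.array([.998,.062,0]);y=np.array([-.062,.998,0]);c=np.array([.545,-.0127,0])+.062*x
for i in range(4):print('pocket',i+1,np.round(c+y*(-.069+.046*i),4))
go(.519,.222,.10,0)
E
```

```text
[[ 0.6244  0.087   0.036 ]
 [ 0.6367 -0.1021  0.036 ]
 [ 0.5847 -0.1065  0.036 ]
 [ 0.5722  0.0844  0.036 ]] [ 0.6045 -0.0093  0.036 ]
n [0.5188 0.2205 0.031 ]
n [0.4219 0.2366 0.031 ]
n [ 0.4294 -0.2476  0.031 ]
n [ 0.4212 -0.1159  0.031 ]
t [ 0.5259 -0.1037  0.008 ]
t [ 0.4729 -0.1091  0.008 ]
t [0.4453 0.1124 0.008 ]
t [0.3972 0.1042 0.008 ]Traceback (most recent call last):
  File "<stdin>", line 9, in <module>
TypeError: <lambda>() missing 1 required positional argument: 'y'
```

```bash
python3 -m inch '[[[-0.012,-0.045,0,0,0,0,0.06],[-0.024,-0.09,0.01,0,0,0,0.06],[-0.036,-0.135,0.02,0,0,0,0.06],[-0.048,-0.18,0.04,0,0,0,0.06],[-0.058,-0.225,0.05,0,0,0,0.06]]]'
python3 -m inch '[[[0,-0.008,0,0,0,0,0.06],[0,-0.015,0,0,0,0,0.06],[0,-0.015,0,0,0,0,0.06],[0,-0.015,0,0,0,0,0.06],[0,-0.015,0,0,0,0,0.06]]]'
python3 - <<'E'
from h import *
go(.519,.222,.10,0)
a=snap('wrist','w3');cv2.imwrite('pics/w3b.png',cv2.resize(a[:,:,::-1],(800,600)));print(np.load('pics/w3.npz')['o'])
E
```

```text
time: 5.7
tool_pos: [0.4673, 0.2079, 0.1947]
tcp_rot: [[0.998, 0.062, -0.002], [0.062, -0.998, -0.001], [-0.002, 0.001, -1.0]]
wrist_force: [0.3, 1.0, -0.4]
gripper_width: 0.0604
finger_force: 0.0
time: 6.2
tool_pos: [0.4694, 0.2212, 0.1966]
tcp_rot: [[0.998, 0.061, 0.001], [0.061, -0.998, -0.0], [0.001, 0.0, -1.0]]
wrist_force: [0.3, 0.1, -0.5]
gripper_width: 0.06
finger_force: 0.0
shift [0.0495 0.0022 0.0967] rv [ 0.    -0.001  0.061] w 0.06 t 6.2
[0.55281762 0.22625304 0.33846755]
```

View pics/w3b.png

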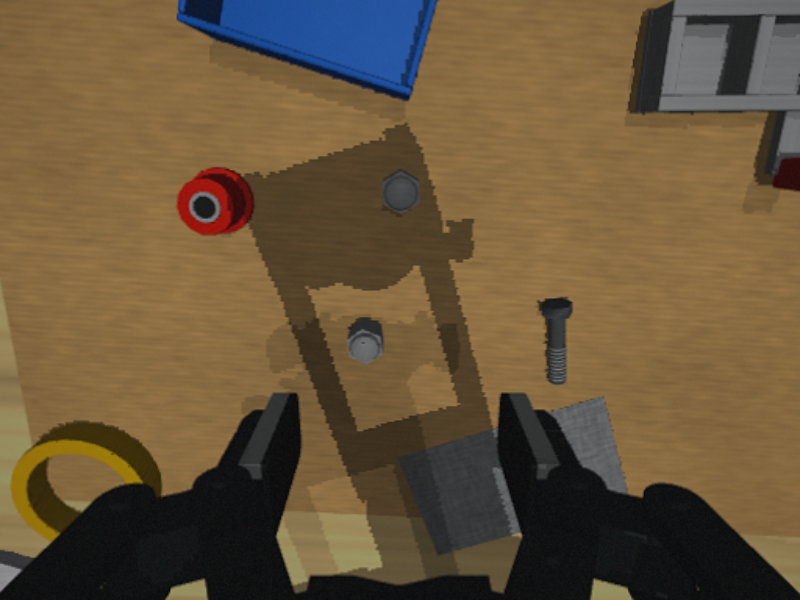

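Nut A's dome is at (401,191), nut B's at (365,347), the bushing A sleeve at (204,207), and bolt A runs from (555,308) to (557,380). I'll crop to read the hex angles.

```bash
python3 - <<'E'
from h import *
a=cv2.imread('pics/w3.png')
c=[cv2.resize(a[y-20:y+20,x-20:x+20],(400,400),interpolation=cv2.INTER_CUBIC) for x,y in((257,122),(234,218))]
a=cv2.convertScaleAbs(np.hstack(c),alpha=2.2);cv2.imwrite('pics/w3c.png',a)
w=lambda x,y,z: W('w3',x,y,z)
print(w(401,191,.03),w(365,347,.03),'bush',w(204,207,.032),'bolt',w(555,308,.009),w(557,380,.006))
E
```

```text
[0.5195 0.2229 0.03  ] [0.4192 0.24   0.03  ] bush [0.5035 0.3376 0.032 ] bolt [0.4463 0.1145 0.009 ] [0.3916 0.1035 0.006 ]
```

View pics/w3c.png

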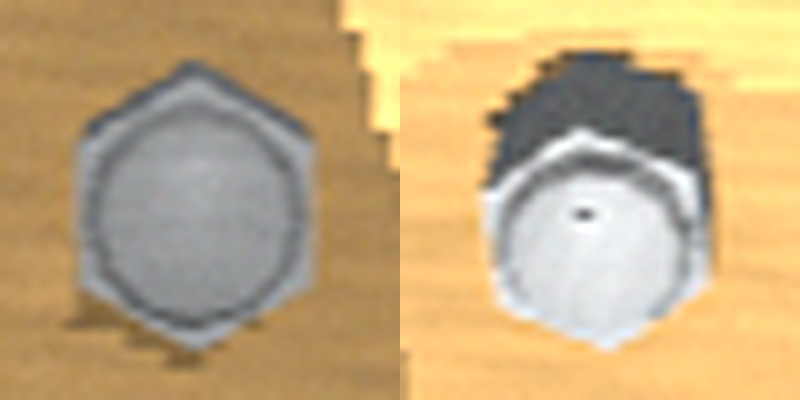

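```bash
python3 -m inch '[[[0.025,0,0.02,0,0,0,0.05],[0.049,0.001,0.05,0,0,0,0.05],[0.0495,0.001,0.09,0,0,0,0.05],[0.0495,0.001,0.12,0,0,0,0.05],[0.0495,0.001,0.15,0,0,0,0.05]]]'
python3 -c "
from h import *
go(.519,.223,.005,3.5)"
```

```text
time: 6.75
tool_pos: [0.5188, 0.2235, 0.0451]
tcp_rot: [[0.998, 0.061, 0.0], [0.061, -0.998, -0.0], [0.0, 0.0, -1.0]]
wrist_force: [0.2, -0.6, -0.8]
gripper_width: 0.0498
finger_force: 0.0
shift [0.0002 0.0005 0.0401] rv [ 0. -0. -0.] w 0.0498 t 6.8
```

```bash
python3 -m inch '[[[0,0,0.02,0,0,0,0.05],[0,0,0.032,0,0,0,0.05],[0,0,0.04,0,0,0,0.05],[0,0,0.04,0,0,0,0.04],[0,0,0.04,0,0,0,0]]]' 40
python3 -m inch '[[[0,0,0,0,0,0,0],[0,0,0,0,0,0,0],[0,0,-0.005,0,0,0,0],[0,0,-0.03,0,0,0,0],[0,0,-0.065,0,0,0,0]]]'
python3 -c "
from h import *
go(.602,.0597,.07,3.5)"
```

```text
time: 7.25
tool_pos: [0.519, 0.2247, 0.0071]
tcp_rot: [[0.998, 0.062, 0.001], [0.062, -0.998, 0.001], [0.001, -0.0, -1.0]]
wrist_force: [0.1, -0.4, 0.2]
gripper_width: 0.0269
finger_force: 0.0
time: 7.75
tool_pos: [0.5163, 0.2241, 0.0707]
tcp_rot: [[0.998, 0.063, -0.005], [0.063, -0.998, -0.002], [-0.005, 0.001, -1.0]]
wrist_force: [1.5, -0.5, -0.8]
gripper_width: 0.021
finger_force: 39.3
shift [0.0752 0.1694 0.0005] rv [0.001 0.005 0.002] w 0.021 t 7.8
```

```bash
python3 -m inch '[[[0.012,0.03,0,0,0,0,0],[0.03,0.065,0,0,0,0,0],[0.045,0.105,0,0,0,0,0],[0.06,0.145,0,0,0,0,0],[0.073,0.168,0,0,0,0,0]]]'
python3 -m inch '[[[0,0,0,0,0,0,0],[0,0,0,0,0,0,0],[0,0,0,0,0,0,0],[0,0,0.01,0,0,0,0],[0,0,0.01,0,0,0,0]]]'
python3 -c "
from h import *
go(.602,.0597,.04,3.5)"
```

```text
time: 8.25
tool_pos: [0.6024, 0.0588, 0.072]
tcp_rot: [[0.998, 0.062, 0.001], [0.062, -0.998, -0.001], [0.001, 0.001, -1.0]]
wrist_force: [0.1, 0.3, -1.2]
gripper_width: 0.0209
finger_force: 39.4
time: 8.75
tool_pos: [0.5998, 0.0626, 0.0599]
tcp_rot: [[0.998, 0.064, -0.003], [0.064, -0.998, 0.0], [-0.003, -0.0, -1.0]]
wrist_force: [-0.5, -0.1, -1.3]
gripper_width: 0.021
finger_force: 39.4
shift [0.0021 0.003  0.0199] rv [-0.     0.003  0.003] w 0.021 t 8.8
```

```bash
python3 -m inch '[[[0.001,0.001,0.01,0,0,0,0],[0.001,0.001,0.019,0,0,0,0],[0.001,0.001,0.019,0,0,0,0],[0.001,0.001,0.019,0,0,0,0],[0.001,0.001,0.019,0,0,0,0.04]]]'
python3 -m inch '[[[0,0,0,0,0,0,0.04],[0,0,0,0,0,0,0.04],[0,0,-0.02,0,0,0,0.04],[0,0,-0.06,0,0,0,0.04],[0,0,-0.1,0,0,0,0.06]]]'
python3 -c "
from h import *
go(.4195,.240,.14,8.5)
go(.4195,.240,.14,3.5)"
```

```text
time: 9.25
tool_pos: [0.6029, 0.0606, 0.0424]
tcp_rot: [[0.998, 0.063, 0.0], [0.063, -0.998, 0.0], [0.0, -0.0, -1.0]]
wrist_force: [-0.1, -0.2, -0.2]
gripper_width: 0.0341
finger_force: 0.0
time: 9.75
tool_pos: [0.6019, 0.0605, 0.1428]
tcp_rot: [[0.998, 0.063, -0.002], [0.063, -0.998, -0.0], [-0.002, -0.0, -1.0]]
wrist_force: [0.6, -0.2, 0.7]
gripper_width: 0.053
finger_force: 0.0
shift [-0.1708 -0.1906  0.0032] rv [-0.     0.002 -0.086] w 0.053 t 9.8
shift [-0.1708 -0.1906  0.0032] rv [-0.     0.002  0.002] w 0.053 t 9.8
```

```bash
python3 -m inch '[[[-0.03,-0.033,0,0,0,0,0.05],[-0.06,-0.067,0,0,0,0,0.05],[-0.09,-0.1,0,0,0,0,0.05],[-0.12,-0.133,0,0,0,0,0.05],[-0.15,-0.167,0,0,0,0,0.05]]]'
python3 -m inch '[[[-0.015,-0.02,0,0,0,-0.04,0.05],[-0.021,-0.024,0.01,0,0,-0.086,0.05],[-0.021,-0.024,0.04,0,0,-0.086,0.05],[-0.021,-0.024,0.08,0,0,-0.086,0.05],[-0.021,-0.024,0.1,0,0,-0.086,0.05]]]'
python3 -c "
from h import *
go(.4195,.240,.005,8.5)"
```

```text
time: 10.25
tool_pos: [0.4413, 0.2187, 0.1428]
tcp_rot: [[0.998, 0.062, 0.001], [0.062, -0.998, 0.001], [0.001, -0.0, -1.0]]
wrist_force: [0.5, 0.8, -0.3]
gripper_width: 0.05
finger_force: 0.0
time: 10.75
tool_pos: [0.4188, 0.2402, 0.0407]
tcp_rot: [[0.989, 0.149, -0.002], [0.149, -0.989, -0.001], [-0.002, 0.001, -1.0]]
wrist_force: [-0.5, 0.7, -0.2]
gripper_width: 0.05
finger_force: 0.0
shift [0.0008 0.0003 0.0357] rv [0.001 0.002 0.001] w 0.05 t 10.8
```

```bash
python3 -m inch '[[[0,0,0.02,0,0,0,0.05],[0,0,0.03,0,0,0,0.05],[0,0,0.036,0,0,0,0.05],[0,0,0.036,0,0,0,0.04],[0,0,0.036,0,0,0,0]]]' 40
python3 -m inch '[[[0,0,0,0,0,0,0],[0,0,0,0,0,0,0],[0,0,-0.005,0,0,0,0],[0,0,-0.03,0,0,0,0],[0,0,-0.065,0,0,0,0]]]'
python3 -m inch '[[[0.015,0.025,0,0,0,0,0],[0.035,0.06,0,0,0,0,0],[0.06,0.1,0,0,0,0,0],[0.085,0.14,0,0,0,0,0],[0.1,0.17,0,0,0,0,0]]]'
python3 -m inch '[[[0.015,0.025,0,0,0,0,0],[0.035,0.055,0,0,0,0.03,0],[0.0485,0.08,0,0,0,0.06,0],[0.0495,0.081,0,0,0,0.086,0],[0.0495,0.081,0.005,0,0,0.086,0]]]'
python3 -c "
from h import *
go(.6046,.0137,.04,3.5)"
```

```text
time: 11.25
tool_pos: [0.4207, 0.2408, 0.007]
tcp_rot: [[0.989, 0.148, 0.001], [0.148, -0.989, 0.001], [0.001, -0.0, -1.0]]
wrist_force: [0.1, 0.8, -0.2]
gripper_width: 0.0267
finger_force: 0.0
time: 11.75
tool_pos: [0.4183, 0.2397, 0.0709]
tcp_rot: [[0.989, 0.148, -0.004], [0.148, -0.989, -0.002], [-0.005, 0.001, -1.0]]
wrist_force: [0.6, 0.1, 0.5]
gripper_width: 0.0208
finger_force: 39.2
time: 12.25
tool_pos: [0.5467, 0.0852, 0.0721]
tcp_rot: [[0.989, 0.147, 0.003], [0.147, -0.989, -0.0], [0.003, 0.001, -1.0]]
wrist_force: [-1.1, 0.3, 0.3]
gripper_width: 0.021
finger_force: 39.3
time: 12.75
tool_pos: [0.6056, 0.0139, 0.0668]
tcp_rot: [[0.998, 0.061, 0.001], [0.061, -0.998, 0.0], [0.001, -0.0, -1.0]]
wrist_force: [0.1, 0.3, -1.2]
gripper_width: 0.0208
finger_force: 39.3
shift [-0.001   0.0002  0.0268] rv [-0.    -0.001 -0.   ] w 0.0208 t 12.8
```

```bash
python3 -m inch '[[[0,0,0.015,0,0,0,0],[0,0,0.026,0,0,0,0],[0,0,0.026,0,0,0,0],[0,0,0.026,0,0,0,0],[0,0,0.026,0,0,0,0.04]]]'
python3 -m inch '[[[0,0,0,0,0,0,0.04],[0,0,0,0,0,0,0.04],[0,0,-0.02,0,0,0,0.04],[0,0,-0.06,0,0,0,0.04],[0,0,-0.11,0,0,0,0.06]]]'
python3 -c "
from h import *
go(.42,-.22,.2,3.5)"
```

```text
time: 13.25
tool_pos: [0.6053, 0.0149, 0.0408]
tcp_rot: [[0.998, 0.064, 0.001], [0.064, -0.998, 0.0], [0.001, -0.0, -1.0]]
wrist_force: [-0.3, 0.3, -0.1]
gripper_width: 0.0341
finger_force: 0.0
time: 13.75
tool_pos: [0.6033, 0.0144, 0.1496]
tcp_rot: [[0.998, 0.063, -0.005], [0.063, -0.998, 0.0], [-0.005, -0.001, -1.0]]
wrist_force: [0.5, -0.7, 0.7]
gripper_width: 0.0527
finger_force: 0.0
shift [-0.1979  0.2225 -0.0495] rv [-0.001  0.005  0.002] w 0.0527 t 13.8
```

```bash
python3 -m inch '[[[-0.035,0.03,-0.02,0,0,0,0.05],[-0.07,0.06,-0.04,0,0,0,0.05],[-0.1,0.09,-0.05,0,0,0,0.05],[-0.13,0.13,-0.05,0,0,0,0.05],[-0.16,0.165,-0.05,0,0,0,0.05]]]'
python3 -m inch '[[[-0.03,0.04,0,0,0,0,0.05],[-0.038,0.057,0,0,0,0,0.05],[-0.038,0.057,0,0,0,0,0.05],[-0.038,0.057,0,0,0,0,0.05],[-0.038,0.057,0,0,0,0,0.05]]]'
python3 - <<'E'
from h import *
go(.429,-.248,.05,3.5)
a=snap('wrist','w4');cv2.imwrite('pics/w4b.png',cv2.resize(a[:,:,::-1],(800,600),interpolation=cv2.INTER_CUBIC))
E
```

```text
time: 14.25
tool_pos: [0.4551, -0.1618, 0.2016]
tcp_rot: [[0.998, 0.063, 0.003], [0.063, -0.998, -0.002], [0.003, 0.002, -1.0]]
wrist_force: [0.4, -0.9, -0.3]
gripper_width: 0.0497
finger_force: 0.0
time: 14.75
tool_pos: [0.4219, -0.2187, 0.2004]
tcp_rot: [[0.998, 0.063, 0.0], [0.063, -0.998, 0.0], [0.0, -0.0, -1.0]]
wrist_force: [0.3, -0.1, -0.4]
gripper_width: 0.0502
finger_force: 0.0
shift [0.0052 0.0297 0.1504] rv [-0.    -0.     0.002] w 0.0502 t 14.8
```

View pics/w4b.png

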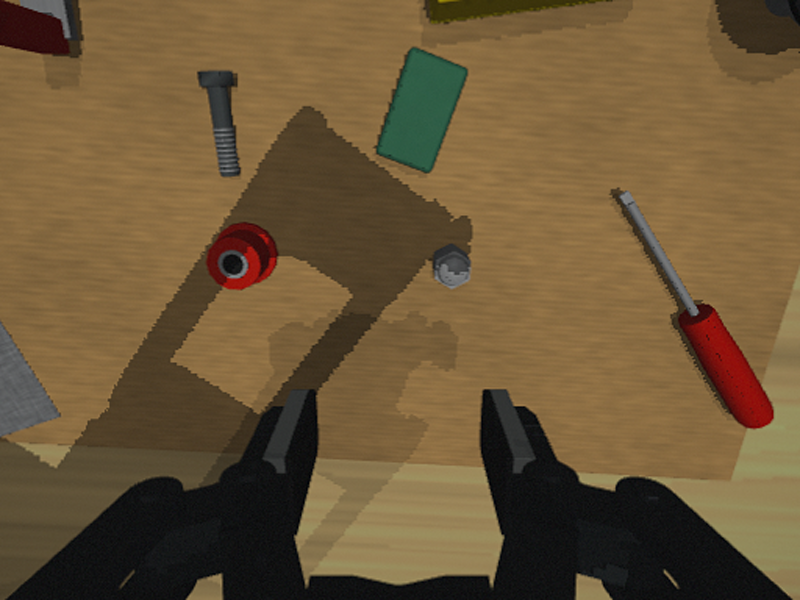

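Nut C's dome is at (452,267), bolt B runs from (218,78) to (229,173), and the bushing B sleeve is at (233,263). I'll crop for nut C's angle.

```bash
python3 - <<'E'
from h import *
a=cv2.imread('pics/w4.png')
a=cv2.resize(a[150:190,269:309],(400,400),interpolation=cv2.INTER_CUBIC)
cv2.imwrite('pics/w4c.png',cv2.convertScaleAbs(a,alpha=1.6))
w=lambda x,y,z: W('w4',x,y,z)
print(w(452,267,.03),'bush',w(233,263,.032),'bolt',w(218,78,.009),w(229,173,.006))
E
```

```text
[ 0.4272 -0.2515  0.03  ] bush [ 0.4217 -0.1165  0.032 ] bolt [ 0.5277 -0.1051  0.009 ] [ 0.4731 -0.1082  0.006 ]
```

View pics/w4c.png

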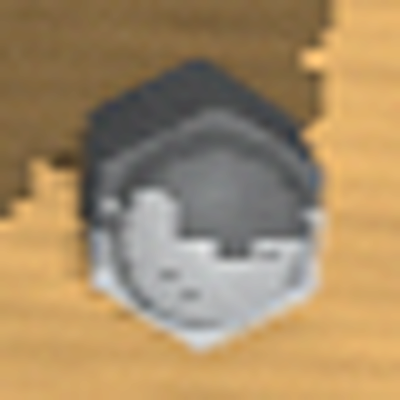

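```bash
python3 -m inch '[[[0.002,0.02,0.03,0,0,0.02,0.05],[0.003,0.033,0.06,0,0,0.03,0.05],[0.003,0.033,0.1,0,0,0.03,0.05],[0.003,0.033,0.13,0,0,0.03,0.05],[0.003,0.033,0.155,0,0,0.03,0.05]]]'
python3 -m inch '[[[0,0,0.02,0,0,0,0.05],[0,0,0.03,0,0,0,0.05],[0,0,0.04,0,0,0,0.05],[0,0,0.04,0,0,0,0.04],[0,0,0.04,0,0,0,0]]]' 40
python3 -m inch '[[[0,0,0,0,0,0,0],[0,0,0,0,0,0,0],[0,0,-0.005,0,0,0,0],[0,0,-0.03,0,0,0,0],[0,0,-0.065,0,0,0,0]]]'
python3 -c "
from h import *
go(.6103,-.0782,.07,3.5)"
```

```text
time: 15.3
tool_pos: [0.4266, -0.2508, 0.0435]
tcp_rot: [[0.999, 0.035, -0.001], [0.035, -0.999, 0.001], [-0.001, -0.001, -1.0]]
wrist_force: [-0.3, 0.3, -0.1]
gripper_width: 0.0501
finger_force: 0.0
time: 15.8
tool_pos: [0.4271, -0.2524, 0.0057]
tcp_rot: [[0.999, 0.033, 0.001], [0.033, -0.999, -0.0], [0.001, 0.0, -1.0]]
wrist_force: [0.4, -0.2, -0.7]
gripper_width: 0.0266
finger_force: 0.0
time: 16.3
tool_pos: [0.4251, -0.2514, 0.0701]
tcp_rot: [[0.999, 0.033, -0.003], [0.033, -0.999, 0.002], [-0.003, -0.003, -1.0]]
wrist_force: [-0.5, 0.0, -0.3]
gripper_width: 0.0209
finger_force: 39.4
shift [ 1.908e-01 -1.671e-01 -1.000e-04] rv [-0.003  0.003 -0.029] w 0.0209 t 16.3
```

```bash
python3 -m inch '[[[0.02,-0.02,0,0,0,0,0],[0.045,-0.045,0,0,0,0,0],[0.075,-0.07,0,0,0,0,0],[0.105,-0.095,0,0,0,0,0],[0.13,-0.12,0,0,0,0,0]]]'
python3 -m inch '[[[0.025,-0.02,0,0,0,-0.01,0],[0.045,-0.038,0,0,0,-0.029,0],[0.059,-0.047,0,0,0,-0.029,0],[0.059,-0.047,0,0,0,-0.029,0],[0.059,-0.047,0.005,0,0,-0.029,0]]]'
python3 -c "
from h import *
go(.6103,-.0782,.04,3.5)"
```

```text
time: 16.8
tool_pos: [0.5542, -0.1273, 0.0712]
tcp_rot: [[0.999, 0.033, 0.002], [0.033, -0.999, -0.001], [0.002, 0.001, -1.0]]
wrist_force: [0.6, -0.2, -0.9]
gripper_width: 0.0206
finger_force: 39.4
time: 17.3
tool_pos: [0.6098, -0.0797, 0.0658]
tcp_rot: [[0.998, 0.062, 0.0], [0.062, -0.998, -0.001], [0.0, 0.001, -1.0]]
wrist_force: [-0.4, 0.4, -0.8]
gripper_width: 0.0208
finger_force: 39.4
shift [ 0.0006 -0.0015  0.0258] rv [ 0.001 -0.     0.001] w 0.0208 t 17.3
```

```bash
python3 -m inch '[[[0,-0.001,0.015,0,0,0,0],[0,-0.001,0.026,0,0,0,0],[0,-0.001,0.026,0,0,0,0],[0,-0.001,0.026,0,0,0,0],[0,-0.001,0.026,0,0,0,0.04]]]'
python3 -m inch '[[[0,0,0,0,0,0,0.04],[0,0,0,0,0,0,0.04],[0,0,-0.02,0,0,0,0.04],[0,0,-0.06,0,0,0,0.04],[0,0,-0.11,0,0,0,0.06]]]'
python3 -m inch '[[[-0.02,-0.02,-0.03,0,0,0,0.05],[-0.045,-0.04,-0.06,0,0,0,0.05],[-0.06,-0.065,-0.08,0,0,0,0.05],[-0.06,-0.065,-0.08,0,0,0,0.05],[-0.06,-0.065,-0.08,0,0,0,0.05]]]'
python3 - <<'E'
from h import *
go(.545,-.0127,.05,3.5)
a=snap('wrist','w5');cv2.imwrite('pics/w5b.png',cv2.resize(a[:,:,::-1],(800,600),interpolation=cv2.INTER_CUBIC))
E
```

```text
time: 17.8
tool_pos: [0.61, -0.0787, 0.0397]
tcp_rot: [[0.998, 0.061, 0.001], [0.061, -0.998, -0.0], [0.001, 0.0, -1.0]]
wrist_force: [0.6, -0.3, 0.0]
gripper_width: 0.0342
finger_force: 0.0
time: 18.3
tool_pos: [0.6081, -0.0778, 0.1486]
tcp_rot: [[0.998, 0.062, -0.005], [0.062, -0.998, 0.001], [-0.005, -0.001, -1.0]]
wrist_force: [1.6, -0.4, 0.2]
gripper_width: 0.0531
finger_force: 0.0
time: 18.8
tool_pos: [0.5462, -0.0167, 0.2304]
tcp_rot: [[0.998, 0.063, 0.003], [0.063, -0.998, -0.001], [0.003, 0.001, -1.0]]
wrist_force: [0.9, 0.9, 0.6]
gripper_width: 0.05
finger_force: 0.0
shift [-0.0014 -0.0043  0.1804] rv [ 0.001 -0.003  0.002] w 0.05 t 18.8
```

View pics/w5b.png

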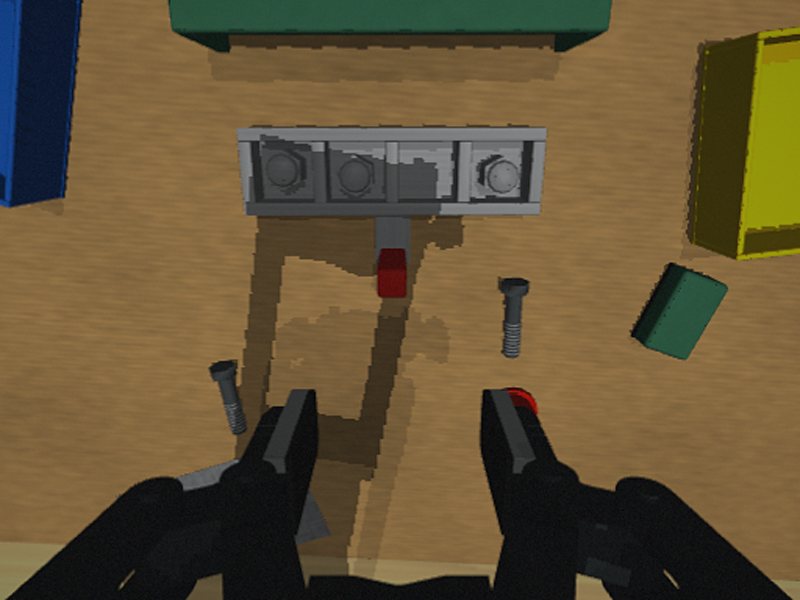

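Nuts stand in pockets 4, 3 and 1, at (286,168), (355,173) and (500,174). Pushing the tray home.

```bash
python3 -m inch '[[[-0.001,-0.003,0.03,0,0,0,0.06],[-0.001,-0.003,0.07,0,0,0,0.06],[-0.001,-0.003,0.11,0,0,0,0.06],[-0.001,-0.003,0.15,0,0,0,0.06],[-0.001,-0.003,0.18,0,0,0,0.06]]]' 40
python3 -m inch '[[[0,0,0,0,0,0,0.04],[0,0,0,0,0,0,0],[0,0,0,0,0,0,0],[0,0,0,0,0,0,0],[0,0,0,0,0,0,0]]]' 40
python3 -m inch '[[[0.005,0,0,0,0,0,0],[0.014,0,0,0,0,0,0],[0.024,0,0,0,0,0,0],[0.034,0,0,0,0,0,0],[0.044,0,0,0,0,0,0]]]'
python3 -m inch '[[[0.01,0,0,0,0,0,0],[0.02,0,0,0,0,0,0],[0.03,0,0,0,0,0,0],[0.039,0,0,0,0,0,0],[0.044,0,0,0,0,0,0]]]'
python3 -m inch '[[[0.005,0,0,0,0,0,0],[0.009,0,0,0,0,0,0],[0.013,0,0,0,0,0,0],[0.015,0,0,0,0,0,0],[0.016,0,0,0,0,0,0]]]'
```

```text
time: 19.35
tool_pos: [0.5434, -0.0148, 0.0455]
tcp_rot: [[0.998, 0.061, -0.004], [0.061, -0.998, 0.0], [-0.004, -0.0, -1.0]]
wrist_force: [0.3, -0.2, -0.3]
gripper_width: 0.0602
finger_force: 0.0
time: 19.85
tool_pos: [0.5457, -0.0126, 0.0501]
tcp_rot: [[0.998, 0.061, 0.002], [0.061, -0.998, 0.002], [0.002, -0.002, -1.0]]
wrist_force: [1.5, 6.2, -10.8]
gripper_width: 0.0169
finger_force: 39.9
time: 20.35
tool_pos: [0.5877, -0.0098, 0.0501]
tcp_rot: [[0.998, 0.061, -0.002], [0.061, -0.998, 0.002], [-0.002, -0.002, -1.0]]
wrist_force: [-2.7, 5.4, -6.1]
gripper_width: 0.0172
finger_force: 40.5
time: 20.85
tool_pos: [0.6324, -0.0069, 0.0501]
tcp_rot: [[0.998, 0.061, -0.001], [0.061, -0.998, 0.002], [-0.001, -0.002, -1.0]]
wrist_force: [-1.6, 4.9, -3.6]
gripper_width: 0.0173
finger_force: 40.5
time: 21.35
tool_pos: [0.6455, -0.0061, 0.05]
tcp_rot: [[0.998, 0.062, -0.006], [0.062, -0.998, 0.002], [-0.006, -0.003, -1.0]]
wrist_force: [-7.6, 3.5, 0.1]
gripper_width: 0.0174
finger_force: 41.1
```

```bash
python3 -m inch '[[[-0.002,0,0,0,0,0,0],[-0.002,0,0,0,0,0,0.04],[-0.002,0,0,0,0,0,0.05],[-0.002,0,-0.01,0,0,0,0.05],[-0.002,0,-0.05,0,0,0,0.05]]]'
python3 -m inch '[[[-0.005,0,-0.03,0,0,0,0.05],[-0.03,0,-0.06,0,0,0,0.05],[-0.06,0.01,-0.07,0,0,0,0.05],[-0.09,0.03,-0.07,0,0,0,0.05],[-0.12,0.06,-0.07,0,0,0,0.05]]]'
python3 -c "
from h import *
go(.504,-.1065,.05,3.4)"
```

```text
time: 21.85
tool_pos: [0.6438, -0.008, 0.0971]
tcp_rot: [[0.998, 0.062, -0.008], [0.062, -0.998, 0.0], [-0.008, -0.001, -1.0]]
wrist_force: [-0.7, 0.5, -0.3]
gripper_width: 0.05
finger_force: 0.0
time: 22.35
tool_pos: [0.5306, -0.0752, 0.1718]
tcp_rot: [[0.998, 0.064, 0.004], [0.064, -0.998, -0.001], [0.004, 0.001, -1.0]]
wrist_force: [-0.2, -0.4, -0.5]
gripper_width: 0.0501
finger_force: 0.0
shift [-0.0291  0.0294  0.1217] rv [ 0.001 -0.004  0.005] w 0.0501 t 22.4
```

```bash
python3 -m inch '[[[-0.015,0.015,0.02,0,0,0,0.04],[-0.025,0.029,0.05,0,0,0,0.04],[-0.025,0.029,0.09,0,0,0,0.04],[-0.025,0.029,0.12,0,0,0,0.04],[-0.025,0.029,0.12,0,0,0,0.04]]]'
python3 - <<'E'
from h import *
go(.505,-.1065,.004,3.4)
a=snap('wrist','x1');print([proj('x1',p) for p in([.5277,-.1051,.009],[.4731,-.1082,.006])])
t=snap('top','top1')
d=np.abs(t.astype(int)-cv2.imread('pics/top0.png')[:,:,::-1]).max(2)[:,:]
for n,p in dict(tB=(.506,-.1065,.008),tA=(.425,.110,.008),bB=(.4217,-.1165,.032),bA=(.5035,.3376,.032)).items():
    u,v=proj('top1',p).astype(int);print(n,u,v,(d[v-9:v+10,u-9:u+10]>50).sum())
E
```

```text
time: 22.85
tool_pos: [0.505, -0.1055, 0.0473]
tcp_rot: [[0.998, 0.061, -0.006], [0.061, -0.998, 0.001], [-0.005, -0.002, -1.0]]
wrist_force: [-0.7, 0.1, -0.5]
gripper_width: 0.0399
finger_force: 0.0
shift [0.0002 0.0011 0.0433] rv [-0.002  0.005  0.002] w 0.0399 t 22.9
[array([256.7, 195. ]), array([256.2, 274.8])]
tB 290 196 310
tA 236 217 255
bB 293 216 353
bA 178 198 0
```

```bash
python3 -m inch '[[[0,0.001,0.02,0,0,0,0.04],[0,0.001,0.035,0,0,0,0.04],[0,0.001,0.043,0,0,0,0.04],[0,0.001,0.043,0,0,0,0.02],[0,0.001,0.043,0,0,0,0]]]' 50
python3 -m inch '[[[0,0,0,0,0,0,0],[0,0,0,0,0,0,0],[0,0,-0.01,0,0,0,0],[0,0,-0.05,0,0,0,0],[0,0,-0.1,0,0,0,0]]]'
python3 -c "
from h import *
go(.6416,.2638,.10,3.4)"
```

```text
time: 23.45
tool_pos: [0.5085, -0.1068, 0.0075]
tcp_rot: [[0.998, 0.062, 0.002], [0.062, -0.998, -0.001], [0.002, 0.001, -1.0]]
wrist_force: [0.4, 0.8, -0.0]
gripper_width: 0.0113
finger_force: 1.6
time: 23.95
tool_pos: [0.5052, -0.106, 0.106]
tcp_rot: [[0.998, 0.062, -0.006], [0.062, -0.998, 0.002], [-0.006, -0.002, -1.0]]
wrist_force: [1.0, -0.8, -0.7]
gripper_width: 0.0091
finger_force: 49.0
shift [ 0.159  -0.3607  0.0058] rv [-0.002  0.006  0.002] w 0.0091 t 23.9
```

```bash
python3 -m inch '[[[0.01,-0.025,0,0,0,0,0],[0.025,-0.06,0,0,0,0,0],[0.04,-0.1,0,0,0,0,0],[0.06,-0.14,0,0,0,0,0],[0.08,-0.18,0,0,0,0,0]]]'
python3 -m inch '[[[0.015,-0.04,0,0,0,0,0],[0.035,-0.08,0,0,0,0,0],[0.05,-0.12,0,0,0,0,0],[0.067,-0.155,0,0,0,0,0],[0.077,-0.18,0,0,0,0,0]]]'
python3 -m inch '[[[0,0,0.01,0,0,0,0],[0,0,0.03,0,0,0,0],[0,0,0.05,0,0,0,0],[0,0,0.05,0,0,0,0],[0,0,0.05,0,0,0,0.04]]]'
python3 -m inch '[[[0,0,0,0,0,0,0.04],[0,0,0,0,0,0,0.04],[0,0,-0.03,0,0,0,0.04],[0,0,-0.06,0,0,0,0.04],[0,0,-0.06,0,0,0,0.04]]]'
python3 -c "
from h import *
go(.425,.110,.1,11)"
```

```text
time: 24.45
tool_pos: [0.5762, 0.0794, 0.1071]
tcp_rot: [[0.998, 0.061, 0.0], [0.061, -0.998, -0.0], [0.0, 0.0, -1.0]]
wrist_force: [0.1, -1.2, -1.1]
gripper_width: 0.009
finger_force: 49.0
time: 24.95
tool_pos: [0.6426, 0.2652, 0.1068]
tcp_rot: [[0.998, 0.063, 0.001], [0.063, -0.998, 0.001], [0.001, -0.001, -1.0]]
wrist_force: [1.2, -0.1, -0.7]
gripper_width: 0.0096
finger_force: 49.0
time: 25.45
tool_pos: [0.6411, 0.2614, 0.0561]
tcp_rot: [[0.998, 0.061, -0.002], [0.061, -0.998, -0.001], [-0.002, 0.001, -1.0]]
wrist_force: [0.1, -0.9, 0.4]
gripper_width: 0.0222
finger_force: 0.0
time: 25.95
tool_pos: [0.6457, 0.2636, 0.1226]
tcp_rot: [[0.998, 0.062, 0.011], [0.062, -0.998, 0.004], [0.011, -0.003, -1.0]]
wrist_force: [1.2, 0.1, 0.4]
gripper_width: 0.0399
finger_force: 0.0
shift [-0.23    0.1398  0.0197] rv [-0.002 -0.011 -0.13 ] w 0.0399 t 25.9
```

```bash
python3 -m inch '[[[-0.035,0.02,0,0,0,0,0.04],[-0.07,0.042,0,0,0,0,0.04],[-0.105,0.063,0,0,0,0,0.04],[-0.14,0.085,0,0,0,0,0.04],[-0.17,0.105,0,0,0,0,0.04]]]'
python3 -m inch '[[[-0.03,0.02,0.01,0,0,-0.07,0.04],[-0.058,0.034,0.03,0,0,-0.14,0.04],[-0.058,0.034,0.05,0,0,-0.14,0.04],[-0.058,0.034,0.07,0,0,-0.14,0.04],[-0.058,0.034,0.07,0,0,-0.14,0.04]]]'
python3 - <<'E'
from h import *
a=snap('wrist','x2')
go(.4242,.1097,.004,11.4)
print(*[proj('x2',p) for p in([.4455,.114,.009],[.3935,.1035,.006])])
g=cv2.imread('pics/x2.png').max(2); g[330:]=255
m=(g<75).astype(np.uint8);n,l,s,c=cv2.connectedComponentsWithStats(m)
for i in range(1,n):
    if s[i,4]>60:print(s[i],c[i].round())
E
```

```text
time: 26.45
tool_pos: [0.4765, 0.1461, 0.1165]
tcp_rot: [[0.998, 0.062, -0.0], [0.062, -0.998, -0.0], [-0.0, 0.0, -1.0]]
wrist_force: [-0.0, 0.2, 0.7]
gripper_width: 0.0399
finger_force: 0.0
time: 26.95
tool_pos: [0.4211, 0.1091, 0.0451]
tcp_rot: [[0.98, 0.2, -0.003], [0.2, -0.98, -0.001], [-0.003, -0.0, -1.0]]
wrist_force: [-1.0, 0.4, -0.3]
gripper_width: 0.0399
finger_force: 0.0
shift [0.0022 0.0001 0.042 ] rv [-0.     0.002  0.003] w 0.0401 t 27.0
[254.8 192.7] [254.7 271.7]
[   76   180   359   150 19635] [244. 283.]
```

```bash
python3 -m inch '[[[0.001,0,0.02,0,0,0,0.04],[0.001,0,0.033,0,0,0,0.04],[0.001,0,0.041,0,0,0,0.04],[0.001,0,0.041,0,0,0,0.02],[0.001,0,0.041,0,0,0,0]]]' 50
python3 -m inch '[[[0,0,0,0,0,0,0],[0,0,0,0,0,0,0],[0,0,-0.01,0,0,0,0],[0,0,-0.05,0,0,0,0],[0,0,-0.1,0,0,0,0]]]'
python3 -c "
from h import *
go(.635,.27,.10,11.4)"
```

```text
time: 27.5
tool_pos: [0.4244, 0.1099, 0.0058]
tcp_rot: [[0.98, 0.201, 0.001], [0.201, -0.98, 0.0], [0.001, 0.0, -1.0]]
wrist_force: [0.7, -0.4, -0.1]
gripper_width: 0.0116
finger_force: 2.4
time: 28.0
tool_pos: [0.4218, 0.1094, 0.1055]
tcp_rot: [[0.98, 0.2, -0.005], [0.2, -0.98, -0.001], [-0.006, -0.0, -1.0]]
wrist_force: [2.1, 0.6, -1.0]
gripper_width: 0.0093
finger_force: 48.9
shift [ 0.2411 -0.1146  0.0042] rv [-0.     0.006  0.003] w 0.0093 t 28.0
```

```bash
python3 -m inch '[[[0.02,-0.01,0,0,0,0,0],[0.045,-0.022,0,0,0,0,0],[0.075,-0.035,0,0,0,0,0],[0.105,-0.05,0,0,0,0,0],[0.135,-0.064,0,0,0,0,0]]]'
python3 -m inch '[[[0.03,-0.015,0,0,0,0,0],[0.06,-0.03,0,0,0,0,0],[0.085,-0.042,0,0,0,0,0],[0.103,-0.05,0,0,0,0,0],[0.104,-0.05,0.02,0,0,0,0]]]'
python3 -m inch '[[[0,0,0.02,0,0,0,0],[0,0,0.028,0,0,0,0],[0,0,0.028,0,0,0,0],[0,0,0.028,0,0,0,0],[0,0,0.028,0,0,0,0.04]]]'
python3 -m inch '[[[0,0,0,0,0,0,0.04],[0,0,0,0,0,0,0.04],[0,0,-0.04,0,0,0,0.04],[0,0,-0.08,0,0,0,0.06],[0,0,-0.12,0,0,0,0.06]]]'
python3 -c "
from h import *
go(.5035,.3376,.06,11.4)"
```

```text
time: 28.5
tool_pos: [0.544, 0.2003, 0.1064]
tcp_rot: [[0.98, 0.2, 0.001], [0.2, -0.98, 0.0], [0.001, 0.0, -1.0]]
wrist_force: [1.2, 0.4, -0.9]
gripper_width: 0.009
finger_force: 48.9
time: 29.0
tool_pos: [0.6402, 0.2722, 0.0889]
tcp_rot: [[0.979, 0.201, 0.009], [0.201, -0.98, 0.004], [0.01, -0.002, -1.0]]
wrist_force: [0.7, 0.3, -1.0]
gripper_width: 0.0092
finger_force: 48.8
time: 29.5
tool_pos: [0.636, 0.2696, 0.0588]
tcp_rot: [[0.98, 0.2, 0.002], [0.2, -0.98, 0.001], [0.002, -0.0, -1.0]]
wrist_force: [0.5, 0.4, 0.2]
gripper_width: 0.0229
finger_force: 0.0
time: 30.0
tool_pos: [0.6349, 0.2693, 0.1787]
tcp_rot: [[0.98, 0.2, -0.0], [0.2, -0.98, -0.0], [-0.0, 0.0, -1.0]]
wrist_force: [0.5, 0.3, -1.1]
gripper_width: 0.0599
finger_force: 0.0
shift [-0.115  -0.0932  0.1187] rv [0.    0.    0.003] w 0.0599 t 30.0
```

```bash
python3 -m inch '[[[-0.03,-0.025,0,0,0,0,0.065],[-0.06,-0.05,0,0,0,0,0.065],[-0.09,-0.075,0.03,0,0,0,0.065],[-0.115,-0.093,0.07,0,0,0,0.065],[-0.115,-0.093,0.11,0,0,0,0.065]]]'
python3 - <<'E'
from h import *
a=snap('wrist','x3')
go(.503,.338,.010,11.4)
m=cv2.inRange(cv2.cvtColor(cv2.imread('pics/x3.png'),cv2.COLOR_BGR2HSV),(0,150,50),(8,255,255))|cv2.inRange(cv2.cvtColor(cv2.imread('pics/x3.png'),cv2.COLOR_BGR2HSV),(172,150,50),(180,255,255))
n,l,s,c=cv2.connectedComponentsWithStats(m)
for i in range(1,n):
    if s[i,4]>100:print(s[i],c[i].round())
print(*[proj('x3',(.503,.338,z)) for z in(.032,.0)])
E
```

```text
time: 30.5
tool_pos: [0.5001, 0.339, 0.0679]
tcp_rot: [[0.979, 0.203, -0.0], [0.203, -0.979, 0.001], [0.0, -0.001, -1.0]]
wrist_force: [0.6, 0.1, -0.2]
gripper_width: 0.0652
finger_force: 0.0
shift [ 0.0061 -0.001   0.0507] rv [0.003 0.01  0.005] w 0.0652 t 30.6
[ 227  180   63   73 2900] [258. 213.]
[257.5 229. ] [257.3 209.3]
```

```bash
python3 -m inch '[[[0,0,0.025,0,0,0,0.065],[0,0,0.045,0,0,0,0.065],[0,0,0.057,0,0,0,0.065],[0,0,0.057,0,0,0,0.05],[0,0,0.057,0,0,0,0]]]' 40
python3 -m inch '[[[0,0,0,0,0,0,0],[0,0,0,0,0,0,0],[0,0,-0.01,0,0,0,0],[0,0,-0.05,0,0,0,0],[0,0,-0.1,0,0,0,0]]]'
python3 -c "
from h import *
go(.54,.0,.12,3)
go(.64,-.27,.12,3)"
```

```text
time: 31.05
tool_pos: [0.5047, 0.3376, 0.0111]
tcp_rot: [[0.98, 0.2, 0.001], [0.2, -0.98, 0.001], [0.001, -0.0, -1.0]]
wrist_force: [0.1, 0.2, 0.8]
gripper_width: 0.0367
finger_force: 0.0
time: 31.55
tool_pos: [0.5021, 0.3364, 0.11]
tcp_rot: [[0.98, 0.2, -0.005], [0.2, -0.98, -0.003], [-0.005, 0.002, -1.0]]
wrist_force: [1.1, 0.5, -1.3]
gripper_width: 0.0328
finger_force: 39.9
shift [-0.0303  0.3372 -0.0093] rv [0.002 0.005 0.149] w 0.0328 t 31.6
shift [ 0.0136  0.6218 -0.009 ] rv [0.002 0.005 0.149] w 0.0328 t 31.6
```

```bash
python3 -m inch '[[[0,0.02,-0.005,0,0,0,0],[0,0.055,-0.01,0,0,0,0],[0,0.095,-0.01,0,0,0,0],[0,0.14,-0.01,0,0,0,0],[0,0.185,-0.01,0,0,0,0]]]'
python3 -m inch '[[[0,0.045,0,0,0,0,0],[0,0.09,0,0,0,0,0],[0,0.135,0,0,0,0,0],[0,0.18,0,0,0,0,0],[0.003,0.225,0,0,0,0,0]]]'
python3 -m inch '[[[0.003,0.045,0,0,0,0,0],[0.006,0.09,0,0,0,0,0],[0.008,0.13,0,0,0,0,0],[0.01,0.16,0,0,0,0,0],[0.01,0.17,0,0,0,0,0]]]'
python3 -c "
from h import *
go(.64,-.25,.07,3)"
```

```text
time: 32.05
tool_pos: [0.5412, 0.155, 0.1217]
tcp_rot: [[0.98, 0.201, 0.002], [0.201, -0.98, 0.0], [0.002, -0.0, -1.0]]
wrist_force: [0.2, 0.2, 0.2]
gripper_width: 0.0322
finger_force: 39.9
time: 32.55
tool_pos: [0.5888, -0.0654, 0.1215]
tcp_rot: [[0.98, 0.2, 0.001], [0.2, -0.98, -0.0], [0.001, 0.0, -1.0]]
wrist_force: [0.7, 1.2, -0.7]
gripper_width: 0.0327
finger_force: 39.9
time: 33.05
tool_pos: [0.6339, -0.2319, 0.1214]
tcp_rot: [[0.98, 0.198, 0.002], [0.198, -0.98, -0.002], [0.002, 0.002, -1.0]]
wrist_force: [0.3, 0.0, 0.3]
gripper_width: 0.0328
finger_force: 39.9
shift [0.0023 0.0188 0.0514] rv [ 0.002 -0.002  0.147] w 0.0328 t 33.0
```

```bash
python3 -m inch '[[[0.012,0.02,0.01,0,0,0,0],[0.021,0.037,0.03,0,0,0,0],[0.021,0.037,0.06,0,0,0,0],[0.021,0.037,0.085,0,0,0,0],[0.021,0.037,0.085,0,0,0,0]]]'
python3 -m inch '[[[0,0,0,0,0,0,0.05],[0,0,0,0,0,0,0.055],[0,0,0,0,0,0,0.055],[0,0,-0.03,0,0,0,0.055],[0,0,-0.08,0,0,0,0.055]]]'
python3 -m inch '[[[-0.03,-0.02,-0.03,0,0,0,0.065],[-0.07,-0.045,-0.03,0,0,0,0.065],[-0.115,-0.065,-0.03,0,0,0,0.065],[-0.155,-0.085,-0.03,0,0,0,0.065],[-0.19,-0.1,-0.03,0,0,0,0.065]]]'
python3 -c "
from h import *
go(.4217,-.1165,.07,11.4)"
```

```text
time: 33.55
tool_pos: [0.6574, -0.2578, 0.0317]
tcp_rot: [[0.98, 0.201, -0.008], [0.201, -0.98, 0.004], [-0.007, -0.006, -1.0]]
wrist_force: [-1.4, 1.2, -1.3]
gripper_width: 0.0327
finger_force: 39.9
time: 34.05
tool_pos: [0.6583, -0.2589, 0.1133]
tcp_rot: [[0.98, 0.201, -0.007], [0.201, -0.98, 0.003], [-0.006, -0.004, -1.0]]
wrist_force: [0.4, -0.3, 0.3]
gripper_width: 0.0549
finger_force: 0.0
time: 34.55
tool_pos: [0.4525, -0.1993, 0.1468]
tcp_rot: [[0.98, 0.201, 0.002], [0.201, -0.98, -0.001], [0.001, 0.001, -1.0]]
wrist_force: [-0.2, -0.4, 0.4]
gripper_width: 0.0647
finger_force: 0.0
shift [-0.0137 -0.0874  0.0767] rv [ 0.001 -0.001  0.003] w 0.0647 t 34.5
```

```bash
python3 -m inch '[[[-0.007,-0.04,0,0,0,0,0.065],[-0.0137,-0.08,0.01,0,0,0,0.065],[-0.0137,-0.0874,0.04,0,0,0,0.065],[-0.0137,-0.0874,0.077,0,0,0,0.065],[-0.0137,-0.0874,0.077,0,0,0,0.065]]]'
python3 - <<'E'
from h import *
a=snap('wrist','x4')
go(.4217,-.1165,.010,11.4)
h=cv2.cvtColor(cv2.imread('pics/x4.png'),cv2.COLOR_BGR2HSV)
m=cv2.inRange(h,(0,150,50),(8,255,255))|cv2.inRange(h,(172,150,50),(180,255,255))
n,l,s,c=cv2.connectedComponentsWithStats(m)
for i in range(1,n):
    if s[i,4]>100:print(s[i],c[i].round())
print(*[proj('x4',(.4217,-.1165,z)) for z in(.032,.0)])
E
```

```text
time: 35.05
tool_pos: [0.4212, -0.116, 0.0667]
tcp_rot: [[0.98, 0.201, -0.005], [0.201, -0.98, 0.002], [-0.004, -0.003, -1.0]]
wrist_force: [-1.3, 0.8, 0.9]
gripper_width: 0.0653
finger_force: 0.0
shift [-0.0007 -0.0004  0.0581] rv [-0.001  0.002  0.003] w 0.0648 t 35.1
[ 224  185   62   74 2946] [255. 218.]
[255.8 233.1] [255.8 212.7]
```

```bash
python3 -m inch '[[[0,0,0.025,0,0,0,0.065],[0,0,0.045,0,0,0,0.065],[0,0,0.058,0,0,0,0.065],[0,0,0.058,0,0,0,0.05],[0,0,0.058,0,0,0,0]]]' 40
python3 -m inch '[[[0,0,0,0,0,0,0],[0,0,0,0,0,0,0],[0,0,-0.01,0,0,0,0],[0,0,-0.05,0,0,0,0],[0,0,-0.095,0,0,0,0]]]'
python3 -c "
from h import *
go(.606,-.275,.105,11.4)"
```

```text
time: 35.6
tool_pos: [0.4252, -0.1182, 0.0117]
tcp_rot: [[0.98, 0.2, 0.002], [0.2, -0.98, -0.001], [0.002, 0.001, -1.0]]
wrist_force: [-0.7, 0.8, 1.2]
gripper_width: 0.0368
finger_force: 0.5
time: 36.1
tool_pos: [0.4223, -0.1169, 0.1062]
tcp_rot: [[0.98, 0.2, -0.003], [0.2, -0.98, 0.001], [-0.003, -0.002, -1.0]]
wrist_force: [0.8, -0.3, -1.3]
gripper_width: 0.0323
finger_force: 40.0
shift [0.1483 0.1917 0.0003] rv [-0.002  0.003  0.003] w 0.0323 t 36.1
```

```bash
python3 -m inch '[[[0.015,0.02,0,0,0,0,0],[0.035,0.045,0,0,0,0,0],[0.06,0.075,0,0,0,0,0],[0.085,0.105,0,0,0,0,0],[0.105,0.135,0,0,0,0,0]]]'
python3 -m inch '[[[0.02,0.025,0,0,0,0,0],[0.037,0.047,0,0,0,0,0],[0.042,0.056,0,0,0,0,0],[0.042,0.056,0,0,0,0,0],[0.042,0.056,0,0,0,0,0]]]'
python3 -c "
from h import *
go(.607,-.276,.035,11.4)"
```

```text
time: 36.6
tool_pos: [0.5552, -0.2295, 0.1068]
tcp_rot: [[0.98, 0.201, 0.002], [0.201, -0.98, -0.001], [0.002, 0.001, -1.0]]
wrist_force: [-0.2, 0.8, -0.1]
gripper_width: 0.0325
finger_force: 40.0
time: 37.1
tool_pos: [0.6044, -0.274, 0.1053]
tcp_rot: [[0.98, 0.2, -0.002], [0.2, -0.98, 0.001], [-0.002, -0.002, -1.0]]
wrist_force: [0.0, 1.2, -0.8]
gripper_width: 0.0326
finger_force: 40.0
shift [0.0023 0.0026 0.0703] rv [-0.002  0.002  0.003] w 0.0326 t 37.1
```

Lower, release, lift, then retreat clear and look at everything.

```bash
python3 -m inch '[[[0,0,0.02,0,0,0,0],[0,0,0.045,0,0,0,0],[0,0,0.065,0,0,0,0],[0,0,0.065,0,0,0,0],[0,0,0.065,0,0,0,0]]]'
python3 -m inch '[[[0,0,0,0,0,0,0.05],[0,0,0,0,0,0,0.055],[0,0,0,0,0,0,0.055],[0,0,-0.03,0,0,0,0.055],[0,0,-0.08,0,0,0,0.055]]]'
python3 -m inch '[[[-0.02,0,-0.04,0,0,0,0.055],[-0.05,0,-0.08,0,0,0,0.055],[-0.09,0,-0.12,0,0,0,0.055],[-0.13,0,-0.15,0,0,0,0.055],[-0.17,0,-0.17,0,0,0,0.055]]]'
python3 -m inch '[[[-0.01,0.04,0,0,0,0,0.055],[-0.02,0.08,0,0,0,0,0.055],[-0.03,0.12,0,0,0,0,0.055],[-0.04,0.16,0,0,0,0,0.055],[-0.04,0.2,0,0,0,0,0.055]]]'
python3 - <<'E'
from h import *
a=snap('top','top2')[115:265,110:380];b=snap('side','side2')[90:300,130:410]
cv2.imwrite('pics/fin.png',np.vstack([cv2.resize(a,(540,300),interpolation=3)[:,:,::-1],cv2.resize(b,(540,300),interpolation=3)[:,:,::-1][:, :]]))
E
```

```text
time: 37.6
tool_pos: [0.6049, -0.274, 0.0406]
tcp_rot: [[0.98, 0.201, -0.002], [0.201, -0.98, 0.001], [-0.001, -0.001, -1.0]]
wrist_force: [-0.1, -0.5, -0.4]
gripper_width: 0.0326
finger_force: 39.9
time: 38.1
tool_pos: [0.6032, -0.2737, 0.1176]
tcp_rot: [[0.98, 0.2, -0.008], [0.2, -0.98, 0.004], [-0.007, -0.006, -1.0]]
wrist_force: [0.7, 0.9, -0.0]
gripper_width: 0.0549
finger_force: 0.0
time: 38.6
tool_pos: [0.4399, -0.3095, 0.2927]
tcp_rot: [[0.98, 0.201, 0.003], [0.201, -0.98, -0.003], [0.003, 0.003, -1.0]]
wrist_force: [0.6, -1.0, 0.2]
gripper_width: 0.0551
finger_force: 0.0
time: 39.1
tool_pos: [0.4399, -0.5147, 0.2908]
tcp_rot: [[0.98, 0.199, -0.0], [0.199, -0.98, -0.001], [-0.0, 0.001, -1.0]]
wrist_force: [1.3, 0.4, 0.4]
gripper_width: 0.0552
finger_force: 0.0
```

View pics/fin.png

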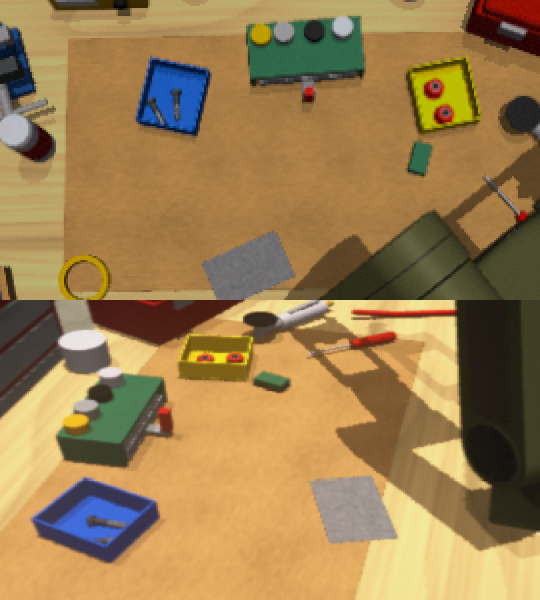

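The final view shows both bolts in the blue bin at (153,110) and (177,104), and both bushings in the yellow bin at (435,89) and (444,114). The tray is home (handle at (308,92)), the bench is clear and the bystanders haven't moved.

```bash
python3 -c "
from plant import *
print(hand_in())"
```

```text
the job is handed in; nothing more can be done
None
```

Job handed in at about 39 s of the 210 s limit: three nuts in their own pockets with the tray pushed home to its stop, both bolts in the blue bin, both bushings in the yellow bin, and the bystanders not moved; the hand-in call returned no verdict.

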